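# Set a filter box out on the folding stand under the viewing light

## Task

Swing the folded back rest of the little black stand up past its centre so that it snaps fully open. Then take the clear filter box with the amber filter out of the wooden rack and set it down gently, upright and square, in the middle of the stand's channel so that it leans back against the open rest; last, flip the light's toggle over to the on side (the green dot). Leave the other things where they are and let go of everything.

Things in the scene. Friction and masses are not known exactly. Their poses are not given: they have to be found in the camera images.
- stand: Black folding stand, fixed. Origin on the table surface; +x points to its back (away from the robot at yaw 0), +y left, z up. Base plate x -20 to 90, y +-50 mm, top at z = 14 mm. Two hinge lugs at x 18 to 42, |y| 31 to 41 mm, up to z = 50 mm
- channel (a point): Centre of the floor of the stand's channel (stand frame x = 8, y = 0, z = 14 mm), axes as the stand's. The channel runs along y, is 36 mm wide and 12 mm deep, between a front lip (stand x -18 to -10, top z = 26, y +-50 mm) and a back ridge (x 26 to 38, top z = 28, y +-25 mm). The box's foot stands in it
- rest (a joint): Angle of the stand's aluminium back rest: 0 = folded, level over the base, pointing to the stand's -x; 1.85 rad = fully open, up and leaning 16 degrees back (to +x). An over-centre spring drives it from about 0.9 rad to either end and holds it there; lifting the bar off the folded end takes about 3 N, past 1.0 rad it snaps open by itself
- stand_hinge (a point): Middle of the rest's hinge axis, which runs along the stand's y (stand frame x = 30, y = 0, z = 34 mm). The rest is a frame: two side arms at |y| 22 to 28 mm, 6 mm thick, a 5 mm plate between them 12 to 48 mm from the hinge, and the orange bar at the free end; between plate and bar an opening 42 mm long, 44 mm wide for a finger
- bar (a point): Centre of the orange round cross bar (10 mm diameter, 56 mm long, along the stand's y axis), 95 mm from the hinge. Folded it lies 34 mm above the table at x = -65 mm in the stand's frame, in front of the base with free table beneath it
- box_clear: Clear acrylic filter box with an amber filter and a white cap band at its top, standing upright: 16 mm thick (its x), 60 mm wide (its y), 120 mm tall (z). Origin at the centre of its underside. About 130 g, loose. It stands in one of the two slots of the rack, 8 mm above the table
- box_top (a point): Centre of the clear box's top face, 120 mm above its origin along its z axis
- box_dark: Black filter box, same size and frame as the clear one, in the other slot of the rack: leave it alone
- rack: Fixed wooden rack, 130 (x) x 80 (y) mm, origin at the centre of its underside; base top at z = 8 mm. Two slots across it, centred at x = -37.5 and +37.5 mm, each 20 mm wide between rails 50 mm long (y) and 5 mm thick, that rise 20 mm above the base. A box stands in each, its x along the rack's x
- lamp: Low white viewing light, fixed, 80 (x) x 130 (y) x 45 mm tall, origin at the centre of its underside. The toggle comes out of the middle of its flat top; a green dot 34 mm to its +y side marks the on side
- toggle (a joint): Angle of the light's toggle bat (rad): 0 = off, bat leaning 0.4 rad towards the lamp's -y; 0.8 = on, leaning 0.4 rad towards the lamp's +y (green dot). A spring snaps it away from the centre (0.4) to either end; about 2 N at the tip to flip
- toggle_tip (a point): Tip of the toggle bat (9 mm thick steel bat, 38 mm from its pivot, which is in the centre of the lamp's top face, 45 mm above the table)
- bowl: White ceramic bowl with three black body caps, 160 mm across, 50 mm tall, origin at the centre of its underside: leave it alone
- lens: Black lens standing upright, 72 mm diameter, 75 mm tall, origin at the centre of its underside: leave it alone
- step_ring: Aluminium step-down ring lying flat, 72 mm outer diameter, 8 mm tall, origin at the centre of its underside: leave it alone
There are look-alikes about, which are no part of the job. What is shaped like the box_clear but yellow is not meant. Leave any purple look-alike of the stand alone.

How it is judged:
On the way, in this order (a step that is already met when the one before it is completed fails the run):
1. the back rest has snapped open (over 1.7 rad) (value of joint rest above 1.7 rad), for 0.2 s.
2. the clear box stands in the channel, leaning back on the open rest, let go (value of joint rest above 1.7 rad and x of box_clear in the frame of stand between -0.006 and 0.024 m and z of box_clear in the frame of stand between 0.008 and 0.024 m and x of box_top in the frame of stand above 0.025 m and angle between box_clear's own z axis and vertical between 0.17 and 0.6 rad and contact force between the fingers and box_clear below 0.05 N and linear speed of box_clear below 0.03 m/s), for 0.2 s.
3. the toggle is over on the on side (value of joint toggle above 0.7 rad), for 0.2 s.
At the end, for the whole second after the job is handed in: Rest open (over 1.7 rad); clear box cap up, foot on the base in the channel (stand frame: x -6 to 24, y +-20, z 8 to 24 mm), leaning back on the rest (10 to 34 degrees, top centre behind x = 25 mm), square within 0.2 rad, at rest; toggle on (over 0.7 rad) (value of joint rest above 1.7 rad and value of joint toggle above 0.7 rad and x of box_clear in the frame of stand between -0.006 and 0.024 m and y of box_clear in the frame of stand between -0.02 and 0.02 m and z of box_clear in the frame of stand between 0.008 and 0.024 m and x of box_top in the frame of stand above 0.025 m and angle between box_clear's own z axis and vertical between 0.17 and 0.6 rad and angle between the y axis of box_clear and the y axis of stand, either way round below 0.2 rad and linear speed of box_clear below 0.02 m/s); the robot touches nothing.
It fails at once if the clear box is dropped (over 0.5 m/s while not held) (contact force between the fingers and box_clear below 0.05 N and linear speed of box_clear above 0.5 m/s).
It fails at once if the dark box is moved over 20 mm (distance of box_dark from where it was at the start of the episode above 0.02 m).
It fails at once if the bowl is moved over 20 mm (distance of bowl from where it was at the start of the episode above 0.02 m).
It fails at once if the lens is moved over 20 mm (distance of lens from where it was at the start of the episode above 0.02 m).
It fails at once if the step ring is moved over 20 mm (distance of step_ring from where it was at the start of the episode above 0.02 m).
It also fails if it takes over 64 s, if anything falls off the work surface, if the arm or the gripper's body presses on something with over 40 N, if the wrist force passes 120 N, or if a joint passes its speed limit or range.

## Robot

A 6-joint arm with a two-finger parallel gripper is mounted at the origin on the work surface. World frame = base frame: x ahead of the robot, y to its left, z up, the work surface at z = 0. Lengths are in m, angles in rad, forces in N, time in s.
With the tool pointing down it reaches from about 0.425 to 0.95 m from the base axis. Payload 14.7 kg.
Tool frame: the origin (TCP) lies on the centre line of the jaws, within the pads' length; the fingertips stand 25 mm ahead of it and the grasp point (between the pads) lies 6 mm ahead of it; z points along the fingers, y is the direction in which the jaws open and shut (so a half turn about z gives the same grasp; the last joint's range is limited). The gripper opens to 85 mm and grips with 20 to 120 N. Pads are 22 mm wide; open, the fingers measure 114 mm over their backs; the gripper's body (76 mm by 85 mm) begins 54 mm behind the grasp point. The pads swing forward as they close: fully open they stand 13 mm farther back than shut.
Start: joints at [-0.047, 0.48, 1.596, -0, 1.065, -0.047], TCP at [0.65, 0, 0.256] pointing down, gripper open.
Joint ranges: [-2.75, 2.75], [-0.82, 2.05], [0.23, 2.67], [-1.56, 4.7], [0.09, 2.69], [-2.92, 2.92]. Speed limits (rad/s): [1.89, 1.89, 2.39, 3.01, 3.01, 3.01].

## Interface

Orientations are given as a 3x3 rotation matrix whose columns are the frame's x, y, z axes.
In Python, from cell import readout, cams, job gives the robot as it stands.
- The arm moves only by the tool drive_tool, never from a script. Its argument "targets" is text: rows parted by semicolons, each of 5 numbers parted by spaces: the shift along the world's x, y, z in mm, then the turn about the world's z in rad, then the opening in per cent of the stroke, from 0 (shut) to 100 (fully open). In form: x y z spin hand; .... A call has exactly 8 rows; each row is the pose to reach, as a shift and turn from the pose commanded when the call began; what a row does not reach only later rows make up. A row lasts 1/8 s, in which the tool goes at most 62.5 mm and 10.7 degrees, less where a joint would pass 70% of its speed; a pose out of reach is approached as far as the arm can. A call with a gripper value outside its range is refused whole. The fingers move at their own pace and stop on an object; the grip force is fixed at half the most. Time passes only in rows, so rows that repeat a pose let the fingers close, or fill a call up. It gives the time, the measured TCP pose, the force and the opening at its end, in the units of the state.
- readout.get_state(): the state, without advancing time (a new reading comes with each control period).
- cams.camera(name): name is "scene" or "side" or "wrist"; returns a dict with "color" (400x640x3 uint8, blue, green, red), "vertical_fov" (degrees; the focal length in pixels is half the picture's height over the tangent of half this angle, whatever the lens; pixels are square), "cx", "cy" (the principal point, pixels), "k1" (the pictures are not rectified: a ray, as slopes to the right and down, at radius r is drawn at 1 + k1 r^2 times it, then the intrinsics apply), "R" (3x3) and "t" (3): a world point X has camera coordinates R X + t; the wrist camera has in their place "mount" (4x4, takes a point from camera to tool coordinates, whose origin is the TCP and whose axes are the flange's). Camera axes: x right, y down, z forward; pixel columns grow to the right and rows downward; lengths in m; the calibration is good to about 2 mm. A picture is of the moment at which its call begins: read the wrist's pose just before it. There is no depth.
- job.hand_in(): hands the job in, once; it reports no verdict.
The state is a dict: "clock": time; "q": joint angles; "qvel": joint speeds; "joint_torque": joint torques, N m; "ee_pos": TCP position; "eef_rot": TCP orientation; "wrist_force": force on the tool from outside, world axes, zero at the start; "torque": the same for the moment, N m; "finger_gap": finger opening in m.
Only numpy, scipy, OpenCV 4.12 (cv2) and the standard library are available. Lean on these libraries where they do the work, as an engineer would, in place of code of your own. Each camera call takes 0.05 s, during which the arm holds its last target.

## Working session

There is one attempt and no reset: what is moved stays moved. The work goes in short steps, Python scripts to look and compute and a tool call to move; the robot and the scene stay as the last step left them, time stands still between calls to the robot, and variables do not carry over. Pictures are saved under pics/ and viewed, and the job is handed in when it is done.

Besides the shell and the picture viewer there is one more tool, called after ">>>" as name(argument=value, ...), one argument or row to a line, values as JSON. drive_tool: Moves the arm, as the interface text tells. Its arguments: {"type":"object","properties":{"targets":{"type":"string"}},"required":["targets"]}

```bash
mkdir -p pics; ls
cat > h.py <<'E'
import numpy as np, cv2
from cell import readout, cams, job
def snap(n,f):
    s=readout.get_state(); c=cams.camera(n); cv2.imwrite('pics/'+f+'.png',c['color'])
    if n=='wrist':
        M=np.array(c['mount']); T=np.eye(4);T[:3,:3]=s['eef_rot'];T[:3,3]=s['ee_pos'];W=T@M
        R=W[:3,:3].T; t=-R@W[:3,3]
    else: R=np.array(c['R']);t=np.array(c['t'])
    f_=200/np.tan(np.radians(c['vertical_fov'])/2)
    np.savez('pics/'+f+'.npz',R=R,t=t,f=f_,cx=c['cx'],cy=c['cy'],k1=c['k1'])
    return c
def ld(f): return np.load('pics/'+f+'.npz')
def proj(f,X):
    d=ld(f);p=np.atleast_2d(X)@d['R'].T+d['t'];u=p[:,:2]/p[:,2:]
    r2=(u**2).sum(1,keepdims=True);u=u*(1+d['k1']*r2)
    return u*d['f']+[d['cx'],d['cy']]
def ray(f,px):
    d=ld(f);p=(np.atleast_2d(px).astype(float)-[d['cx'],d['cy']])/d['f'];u=p.copy()
    for _ in range(30): u=p/(1+d['k1']*(u**2).sum(1,keepdims=True))
    v=np.c_[u,np.ones(len(u))]@d['R']; return -d['R'].T@d['t'],v
def onz(f,px,z):
    o,v=ray(f,px); return o+v*((z-o[2])/v[:,2])[:,None]
def tri(obs):
    A=np.zeros((3,3));b=np.zeros(3)
    for f,px in obs:
        o,v=ray(f,px);v=v[0]/np.linalg.norm(v[0]);P=np.eye(3)-np.outer(v,v);A+=P;b+=P@o
    return np.linalg.solve(A,b)
def crop(f,x0,y0,x1,y1,k,out):
    im=cv2.imread('pics/'+f+'.png')[y0:y1,x0:x1]; cv2.imwrite('pics/'+out+'.png',cv2.resize(im,None,fx=k,fy=k,interpolation=cv2.INTER_CUBIC))
E
python3 - <<'E'
from h import *
for n in ['scene','side','wrist']:
    c=snap(n,n+'0'); print(n,{k:v for k,v in c.items() if k not in('color',)})
print(readout.get_state())
E
```

```text
pics
scene {'vertical_fov': 51.09296438231546, 'cx': 316.2463161785896, 'cy': 200.28733094431692, 'k1': 0.013306969498576262, 'R': array([[ 0.65134931,  0.75872622,  0.00886541],
       [ 0.62036161, -0.52576601, -0.58199792],
       [-0.43691596,  0.3845837 , -0.81314194]]), 't': array([-0.36813514, -0.30887539,  1.38363603])}
side {'vertical_fov': 44.31142110779319, 'cx': 320.44440289372477, 'cy': 197.68390825480017, 'k1': -0.15311625087396236, 'R': array([[ 0.69054633, -0.7232853 ,  0.00203587],
       [-0.34971403, -0.3363457 , -0.87439789],
       [ 0.63312389,  0.60310028, -0.48520531]]), 't': array([-0.39746609,  0.30469956,  0.98113391])}
wrist {'vertical_fov': 69.1421606574867, 'cx': 321.68677777882453, 'cy': 199.67140296300292, 'k1': -0.003883661263282665, 'mount': array([[ 7.96337195e-04, -9.63705864e-01, -2.66965116e-01,
         6.70190260e-02],
       [ 9.99999630e-01,  8.54115927e-04, -1.00311334e-04,
         5.51985824e-04],
       [ 3.24689778e-04, -2.66964937e-01,  9.63706188e-01,
        -1.17817039e-01],
       [ 0.00000000e+00,  0.00000000e+00,  0.00000000e+00,
         1.00000000e+00]])}
{'clock': 0.15, 'q': array([-4.65967566e-02,  4.80718180e-01,  1.59671355e+00, -1.40312921e-05,
        1.06510607e+00, -4.65810128e-02]), 'qvel': array([ 5.83017811e-04, -1.17849774e-03, -1.58386353e-03, -1.67524908e-03,
       -1.12781370e-03, -5.43168322e-05]), 'joint_torque': array([-4.27572886e-04, -9.51149726e+01, -4.30458927e+01, -2.65440685e-04,
        8.19593843e-03, -1.37463962e-04]), 'ee_pos': array([6.49715853e-01, 3.20820475e-05, 2.55805891e-01]), 'eef_rot': array([[ 8.95605623e-06,  9.99999554e-01, -9.44692132e-04],
       [ 9.99999999e-01, -8.92605395e-06,  3.17629980e-05],
       [ 3.17545515e-05, -9.44692416e-04, -9.99999553e-01]]), 'wrist_force': array([ 0.2578872 , -0.27887715, -0.02250845]), 'torque': array([0.00250409, 0.00171863, 0.031081  ]), 'finger_gap': 0.08566525184525921}
```

View pics/scene0.png

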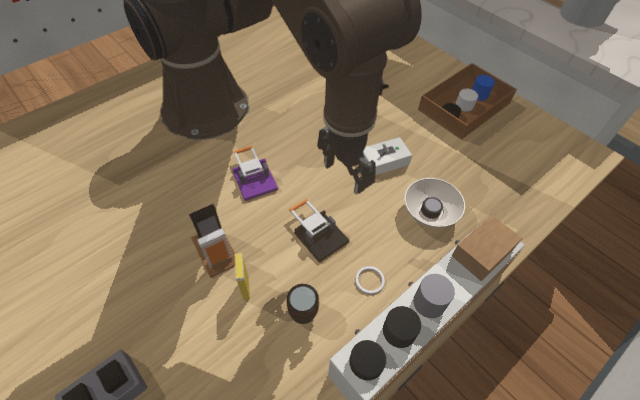

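View pics/side0.png

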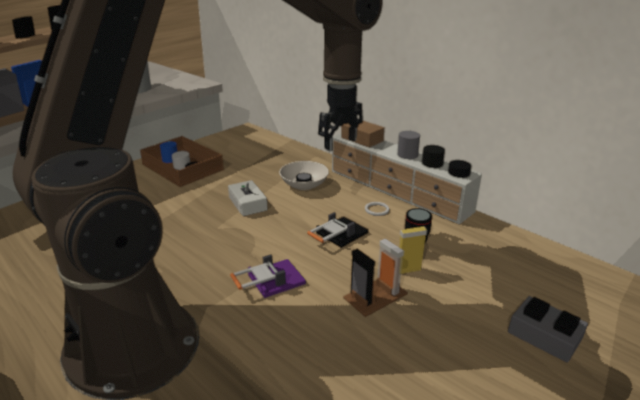

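View pics/wrist0.png

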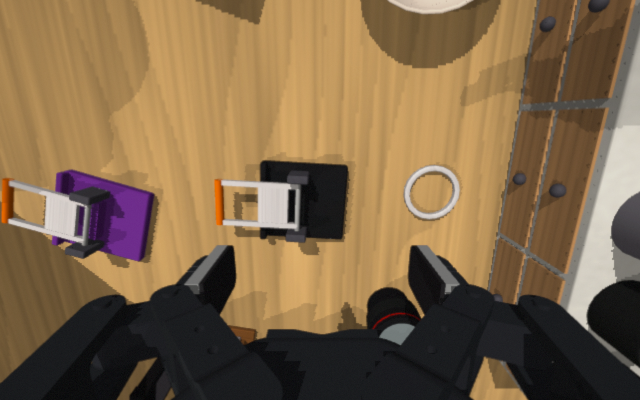

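Run:
```python
from h import *
crop('wrist0',200,140,360,260,5,'w0c')
crop('scene0',180,190,260,305,6,'s0box')
crop('side0',330,225,440,325,6,'d0box')
crop('scene0',350,130,420,180,8,'s0lamp')
crop('side0',220,175,275,220,10,'d0lamp')
```

```text
(no output)
```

View pics/w0c.png

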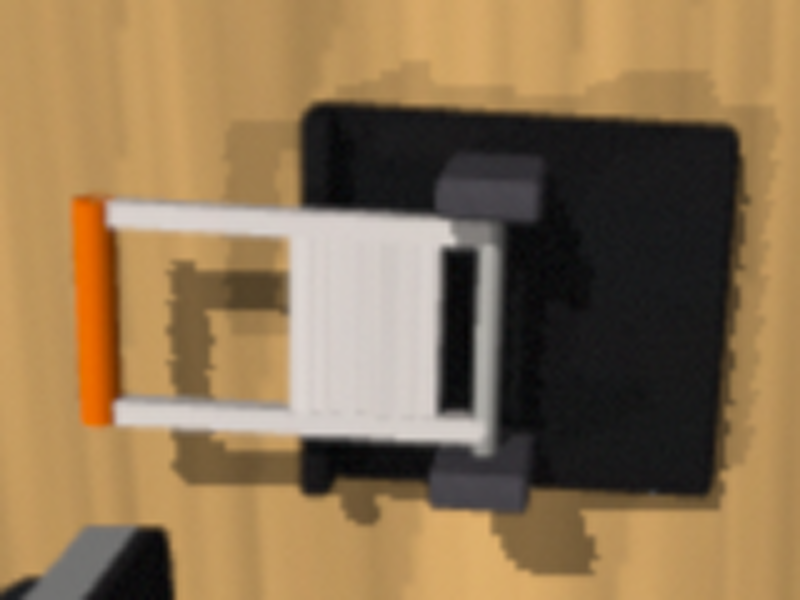

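View pics/s0box.png

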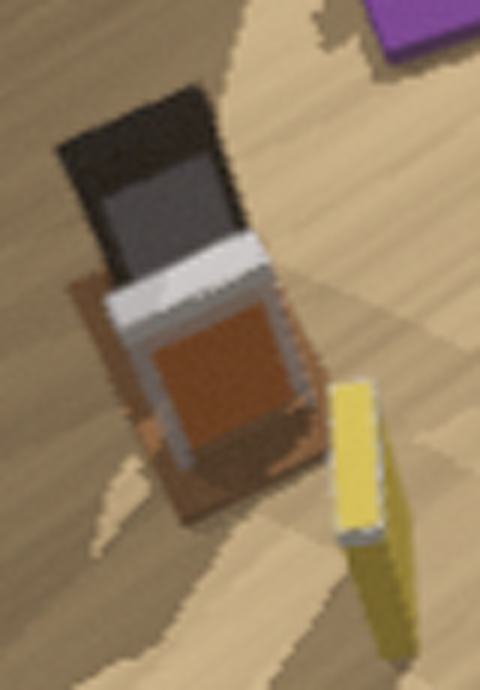

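View pics/d0box.png

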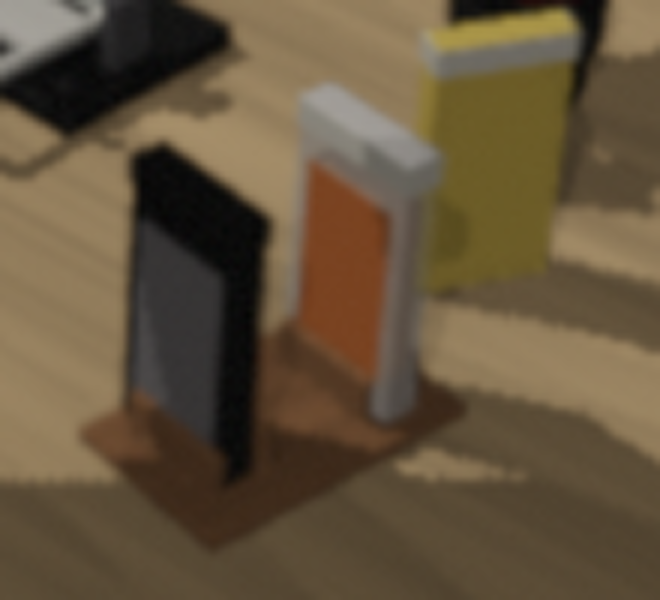

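View pics/s0lamp.png

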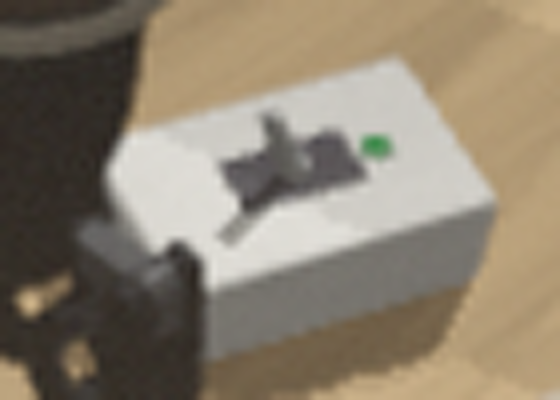

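View pics/d0lamp.png

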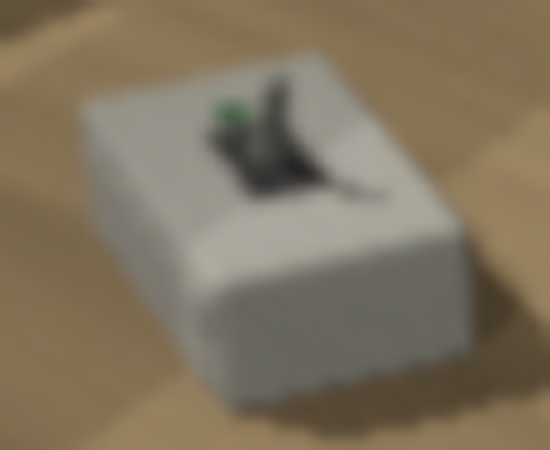

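```bash
cat > fit.py <<'E'
from h import *
from scipy.optimize import least_squares
def fit(obs,x0):
    def X(p,m):
        c,s=np.cos(p[2]),np.sin(p[2]); return np.array([p[0]+c*m[0]-s*m[1],p[1]+s*m[0]+c*m[1],m[2]])
    fun=lambda p:np.concatenate([proj(f,X(p,np.array(m)/1000.))[0]-px for f,m,px in obs])
    r=least_squares(fun,x0,loss='soft_l1'); print(np.round(r.x,4),'res',np.round(r.fun.reshape(-1,2),1).tolist()); return r.x
E
python3 - <<'E'
from fit import *
w=lambda x,y:(x/5+200,y/5+140)
W='wrist0'
print('rough',onz(W,[w(92,311)],.034),onz(W,[w(90,105)],.034))
fit([(W,(-65,28,34),w(88,197)),(W,(-65,-28,34),w(97,425)),(W,(90,50,14),w(738,122)),(W,(90,-50,14),w(714,494)),
 (W,(30,31,50),w(492,221)) if 0 else (W,(18,41,50),w(452,155)),(W,(42,-41,50),w(525,510)),(W,(18,-41,50),w(428,507)),(W,(42,41,50),w(545,155))],[.63,.08,0])
S='scene0';s=lambda x,y:(x/6+180,y/6+190); d=lambda x,y:(x/6+330,y/6+225)
print('box rough',onz(S,[s(190,280)],.128),onz('side0',[d(370,125)],.128))
b=[(S,(-8,30,128),s(105,295)),(S,(-8,-30,128),s(255,232)),(S,(8,-30,128),s(275,264)),(S,(8,30,128),s(120,330))]
print([onz(q[0],[q[2]],.128)[0].round(4).tolist() for q in b])
b2=[('side0',(0,0,128),d(x,y)) for x,y in [(300,92),(330,80),(442,155),(414,172)]]
print([onz(q[0],[q[2]],.128)[0].round(4).tolist() for q in b2])
s=lambda x,y:(x/8+350,y/8+130); d=lambda x,y:(x/10+220,y/10+175)
for n,l in (('scene0',[s(395,55),s(495,198),s(215,285),s(377,147),s(295,170)]),('side0',[d(80,103),d(318,50),d(465,230),d(195,285),d(234,113),d(265,160)])):
    print(n,onz(n,l,.045).round(4).tolist())
print('toggletip',tri([('scene0',s(272,120)),('side0',d(278,82))]))
print('bowl etc',onz('scene0',[(435,203),(303,290),(370,280)],0.04).round(3))
E
```

```text
rough [[ 0.5241144  -0.03029124  0.034     ]] [[0.52837045 0.01993645 0.034     ]]
[ 0.5903 -0.0324 -0.0445] res [[0.6, -0.4], [1.1, -1.7], [0.3, -0.3], [-0.1, -0.2], [-3.9, 2.8], [0.5, -0.2], [-0.0, -0.4], [-1.3, 3.8]]
box rough [[ 0.51881745 -0.27356572  0.128     ]] [[ 0.51332989 -0.27612088  0.128     ]]
[[0.5038, -0.3013, 0.128], [0.5167, -0.2432, 0.128], [0.5336, -0.2453, 0.128], [0.5204, -0.3049, 0.128]]
[[0.5128, -0.2441, 0.128], [0.527, -0.2473, 0.128], [0.5159, -0.3067, 0.128], [0.5003, -0.3055, 0.128]]
scene0 [[0.5342, 0.3529, 0.045], [0.6062, 0.3279, 0.045], [0.5698, 0.2214, 0.045], [0.5617, 0.3137, 0.045], [0.5502, 0.2826, 0.045]]
side0 [[0.5303, 0.3512, 0.045], [0.6043, 0.3258, 0.045], [0.56, 0.2039, 0.045], [0.4845, 0.2354, 0.045], [0.5592, 0.3113, 0.045], [0.5466, 0.2805, 0.045]]
toggletip [0.54521857 0.2693579  0.07610964]
bowl etc [[ 0.759  0.25   0.04 ]
 [ 0.722 -0.175  0.04 ]
 [ 0.804 -0.039  0.04 ]]
```

>>> drive_tool(
  targets="-40 -10 -30 -0.02 40; -80 -20 -70 -0.045 40; -125 -30 -110 -0.045 40; -125 -30 -110 -0.045 40; -125 -30 -110 -0.045 40; -125 -30 -110 -0.045 40; -125 -30 -110 -0.045 40; -125 -30 -110 -0.045 40",
)

```text
clock: 1.15
ee_pos: [0.5255, -0.0299, 0.1466]
eef_rot: [[0.045, 0.999, 0.001], [0.999, -0.045, -0.0], [-0.0, 0.001, -1.0]]
wrist_force: [-0.1, -0.5, -0.4]
finger_gap: 0.0343
```

Run:
```python
from h import *
snap('wrist','wrist1');snap('side','side1');snap('scene','scene1')
s=readout.get_state();print(s['clock'],s['ee_pos'],s['finger_gap'])
crop('scene1',340,120,440,180,8,'s1lamp')
```

```text
1.3 [ 0.52512605 -0.0299577   0.14637069] 0.03425794573585514
```

View pics/wrist1.png

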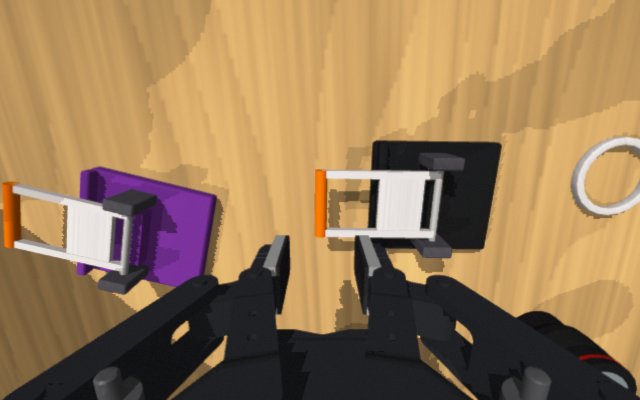

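View pics/side1.png

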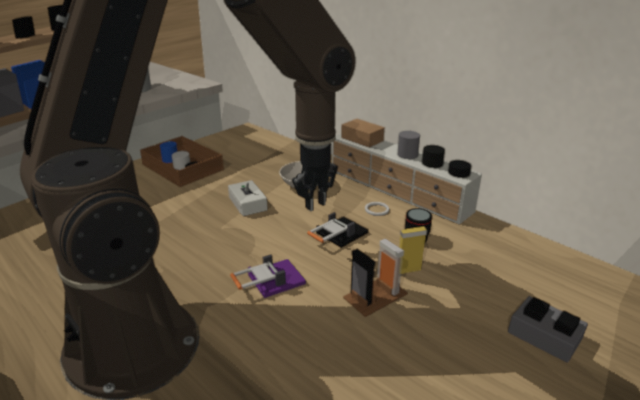

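View pics/scene1.png

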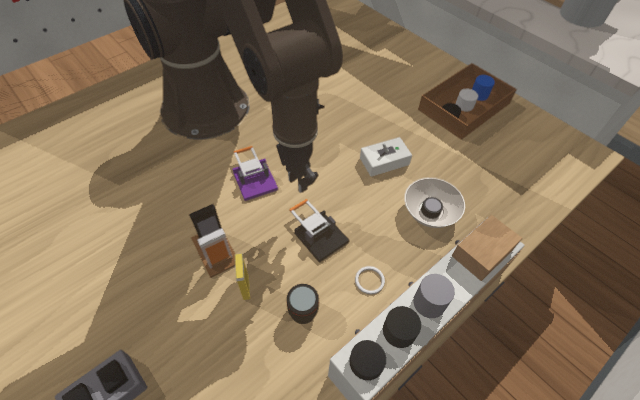

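Run:
```python
from fit import *
crop('wrist1',300,130,510,270,3.8,'w1c')
crop('scene1',280,190,360,270,8,'s1st')
crop('side1',300,205,375,255,10,'d1st')
print(onz('wrist1',[(320.5,204)],.034), proj('wrist1',[[.525,-.03,.034]]),proj('scene1',[[.525,-.03,.034]]),proj('side1',[[.525,-.03,.034]]))
```

```text
[[ 0.52515846 -0.03036396  0.034     ]] [[320.28873577 203.58606074]] [[297.99454937 205.09052763]] [[315.39473307 236.61128221]]
```

View pics/w1c.png

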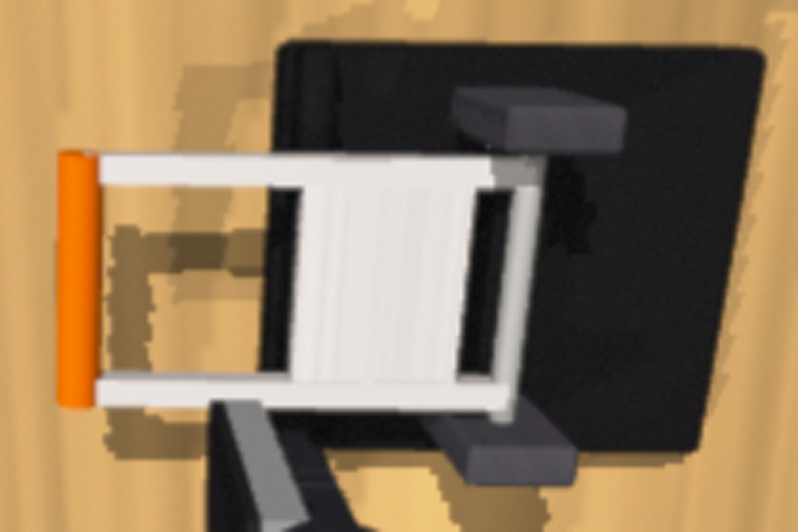

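View pics/s1st.png

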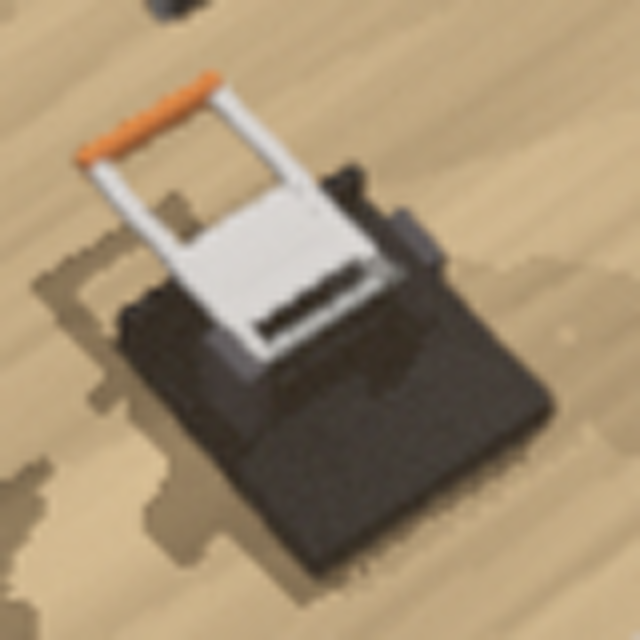

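View pics/d1st.png

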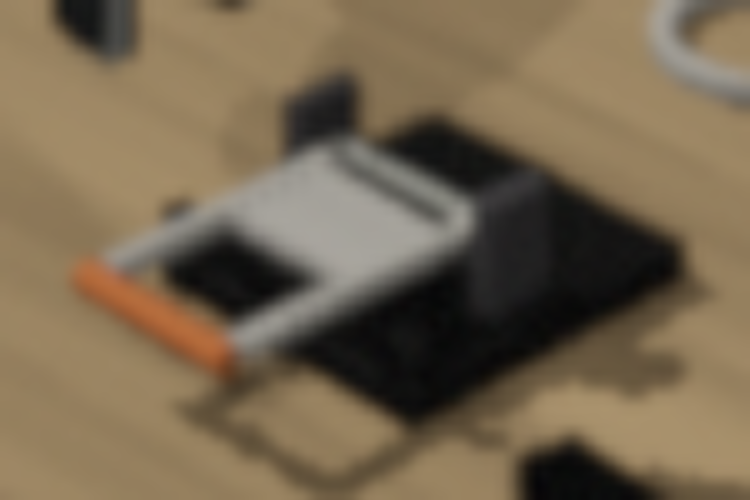

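View pics/s1lamp.png

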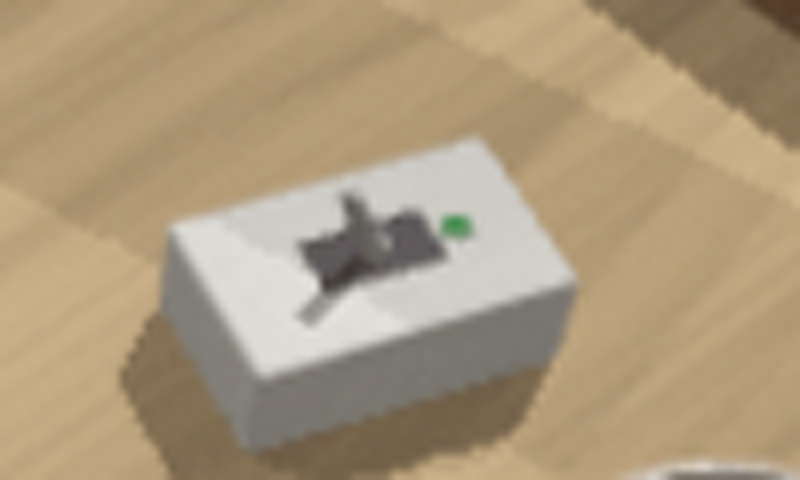

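>>> drive_tool(
  targets="0 0 -40 0 40; 0 0 -80 0 40; 0 0 -104 0 40; 0 0 -104 0 40; 0 0 -104 0 0; 0 0 -104 0 0; 0 0 -104 0 0; 0 0 -104 0 0",
)

```text
clock: 2.3
ee_pos: [0.5249, -0.03, 0.0432]
eef_rot: [[0.045, 0.999, 0.0], [0.999, -0.045, -0.0], [-0.0, 0.0, -1.0]]
wrist_force: [-5.2, -0.0, 9.5]
finger_gap: 0.008
```

Run:
```python
from h import *
snap('wrist','wrist2');snap('side','side2')
s=readout.get_state();print(s['clock'],s['ee_pos'],s['finger_gap'])
crop('side2',270,180,390,260,6,'d2')
for th in (.3,.6,.9,1.15,1.4,1.6,1.8,1.85):
  print(th,np.round([95*(1-np.cos(th))*.999,-95*(1-np.cos(th))*.045,95*np.sin(th)],1))
```

```text
2.4 [ 0.52495008 -0.03001847  0.0432147 ] 0.008019090608818141
0.3 [ 4.2 -0.2 28.1]
0.6 [16.6 -0.7 53.6]
0.9 [35.9 -1.6 74.4]
1.15 [56.1 -2.5 86.7]
1.4 [78.8 -3.5 93.6]
1.6 [97.7 -4.4 95. ]
1.8 [116.5  -5.2  92.5]
1.85 [121.1  -5.5  91.3]
```

View pics/wrist2.png

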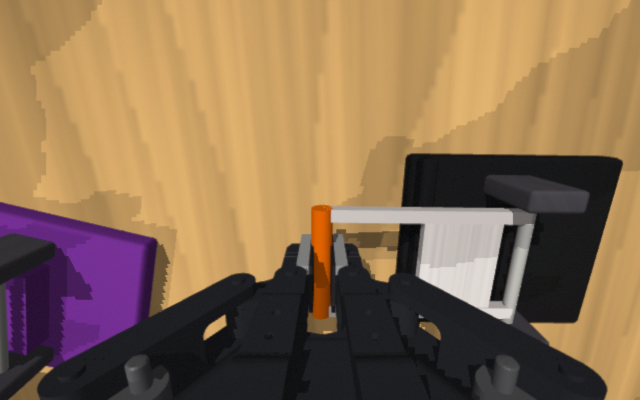

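View pics/d2.png

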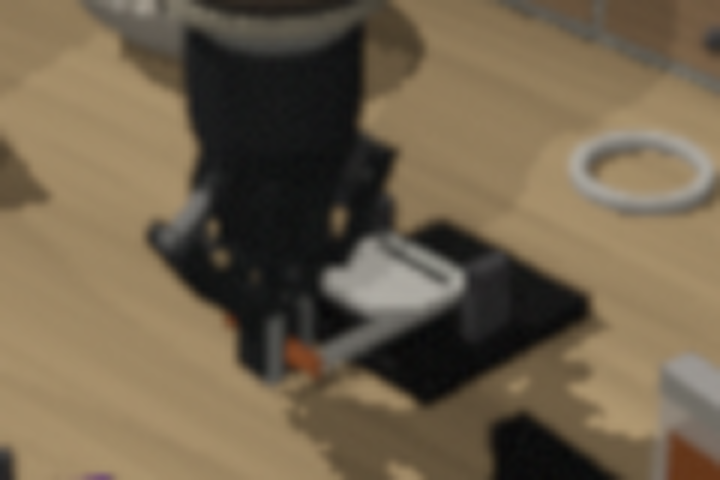

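>>> drive_tool(
  targets="0 0 7 0 0; 1 0 14 0 0; 2.5 0 21 0 0; 4.2 -0.2 28 0 0; 6.5 -0.3 35 0 0; 9.5 -0.4 41.5 0 0; 13 -0.6 48 0 0; 16.6 -0.7 53.6 0 0",
)

```text
clock: 3.4
ee_pos: [0.5395, -0.0306, 0.0962]
eef_rot: [[0.045, 0.999, -0.004], [0.999, -0.045, 0.0], [0.0, -0.004, -1.0]]
wrist_force: [-14.2, -3.8, 4.9]
finger_gap: 0.0076
```

Run:
```python
from h import *
snap('side','side3')
s=readout.get_state();print(s['clock'],s['ee_pos'],s['finger_gap'],s['wrist_force'])
crop('side3',270,160,390,260,6,'d3')
```

```text
3.45 [ 0.53994562 -0.03063616  0.09682963] 0.007792616027049052 [-16.97644373  -2.71089897   8.29258079]
```

View pics/d3.png

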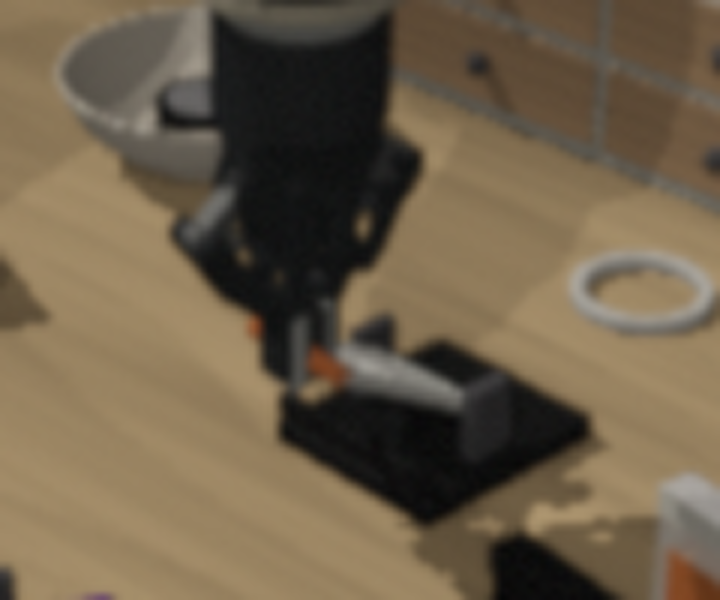

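>>> drive_tool(
  targets="4.5 -0.3 8 0 0; 10.5 -0.6 14.5 0 0; 17.5 -0.9 21 0 0; 25 -1.2 26 0 0; 33.5 -1.6 31 0 0; 42 -2 35 0 0; 51 -2.4 38 0 0; 60 -2.8 40 0 0",
)

```text
clock: 4.45
ee_pos: [0.6029, -0.0342, 0.1386]
eef_rot: [[0.045, 0.999, 0.003], [0.999, -0.045, -0.001], [-0.001, 0.003, -1.0]]
wrist_force: [-7.6, -7.5, 23.4]
finger_gap: 0.0075
```

Run:
```python
from h import *
snap('side','side4')
s=readout.get_state();print(s['clock'],s['ee_pos'],s['finger_gap'],s['wrist_force'])
crop('side4',270,140,390,260,5,'d4')
```

```text
4.5 [ 0.60420923 -0.03432543  0.13888352] 0.007712699780405361 [-6.1599527  -6.63806735 26.27189195]
```

View pics/d4.png

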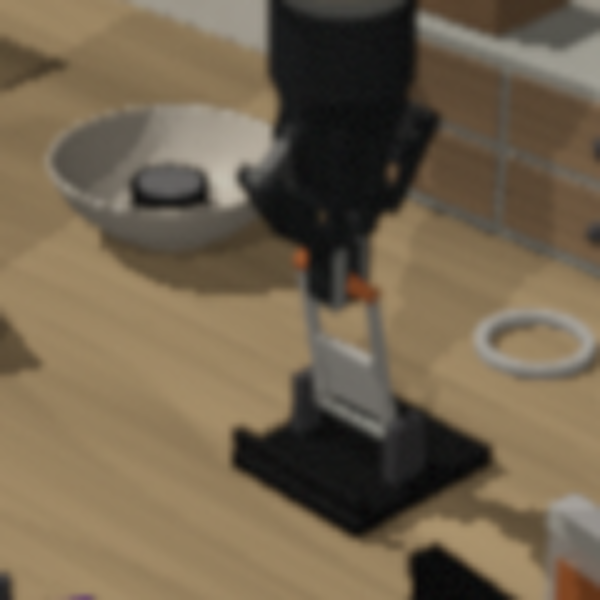

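>>> drive_tool(
  targets="8 -0.4 3 0 0; 16 -0.8 3.5 0 0; 24 -1.1 3.5 0 0; 31 -1.4 2.5 0 0; 34 -1.5 2 0 0; 34 -1.5 2 0 35; 34 -1.5 2 0 35; 34 -1.5 2 0 35",
)

```text
clock: 5.5
ee_pos: [0.6359, -0.0349, 0.1383]
eef_rot: [[0.045, 0.999, 0.001], [0.999, -0.045, -0.0], [0.0, 0.001, -1.0]]
wrist_force: [1.8, 0.1, 1.5]
finger_gap: 0.0298
```

Run:
```python
from h import *
snap('side','side5')
s=readout.get_state();print(s['clock'],s['ee_pos'],s['finger_gap'],s['wrist_force'])
crop('side5',270,140,390,260,5,'d5')
```

```text
5.55 [ 0.6358843  -0.03489212  0.13821745] 0.030357015645957868 [2.46468095 0.77946515 0.733005  ]
```

View pics/d5.png

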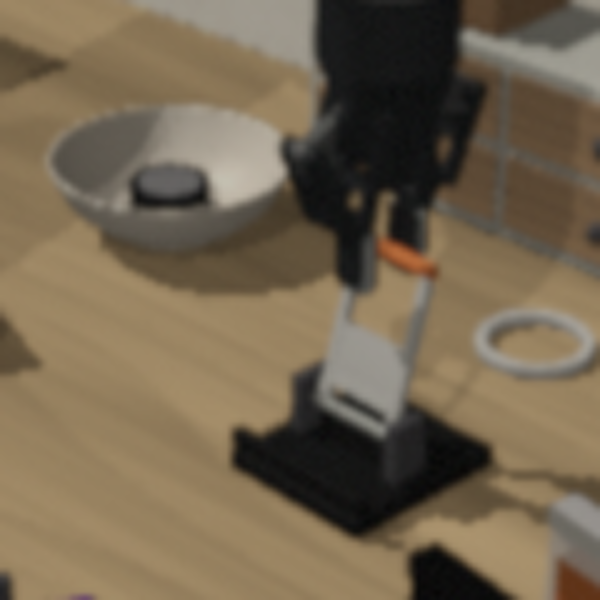

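>>> drive_tool(
  targets="0 0 50 0 35; 0 0 110 0.1 35; -20 -40 117 0.28 60; -50 -90 117 0.46 100; -80 -140 117 0.64 100; -100 -190 117 0.82 100; -110 -220 117 1.0 100; -120 -240 117 1.18 100",
)

```text
clock: 6.55
ee_pos: [0.5146, -0.2765, 0.2548]
eef_rot: [[-0.906, 0.423, -0.0], [0.423, 0.906, 0.0], [0.0, -0.0, -1.0]]
wrist_force: [-0.1, 0.8, 0.2]
finger_gap: 0.0854
```

>>> drive_tool(
  targets="0 0 0 0.1 100; 0 0 0 0.218 100; 0 0 0 0.218 100; 0 0 0 0.218 100; 0 0 0 0.218 100; 0 0 0 0.218 100; 0 0 0 0.218 100; 0 0 0 0.218 100",
)

```text
clock: 7.55
ee_pos: [0.5156, -0.275, 0.2549]
eef_rot: [[-0.975, 0.222, -0.0], [0.222, 0.975, 0.0], [0.0, 0.0, -1.0]]
wrist_force: [0.6, -0.1, -0.1]
finger_gap: 0.0851
```

Run:
```python
from h import *
snap('side','side6');snap('scene','scene6');snap('wrist','wrist6')
s=readout.get_state();print(s['clock'],s['ee_pos'],s['finger_gap'],s['wrist_force'])
crop('side6',290,170,440,320,5,'d6')
crop('scene6',180,190,260,290,6,'s6')
```

```text
7.7 [ 0.51560194 -0.27497876  0.25490227] 0.08519069812958015 [-1.30291181 -0.07380687 -0.35160726]
```

View pics/d6.png

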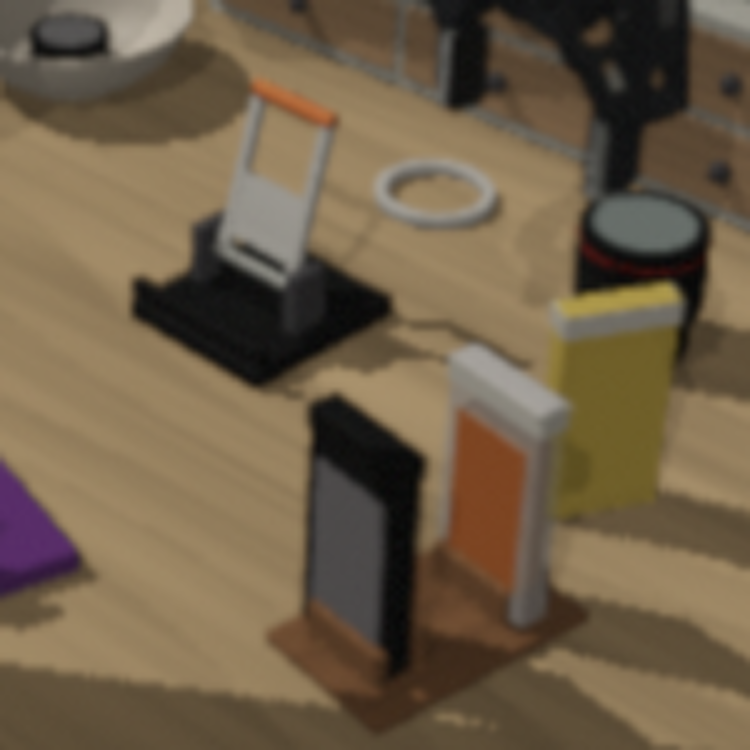

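View pics/wrist6.png

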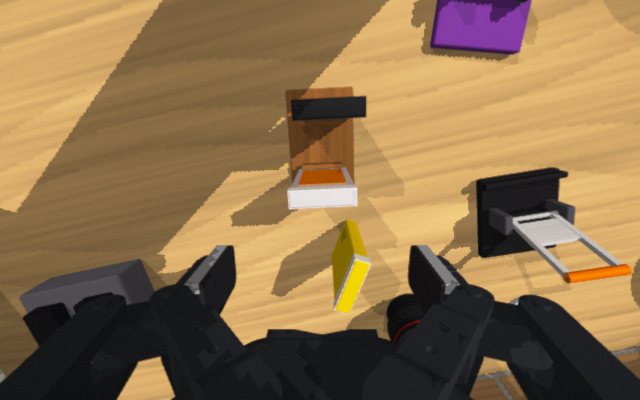

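View pics/scene6.png

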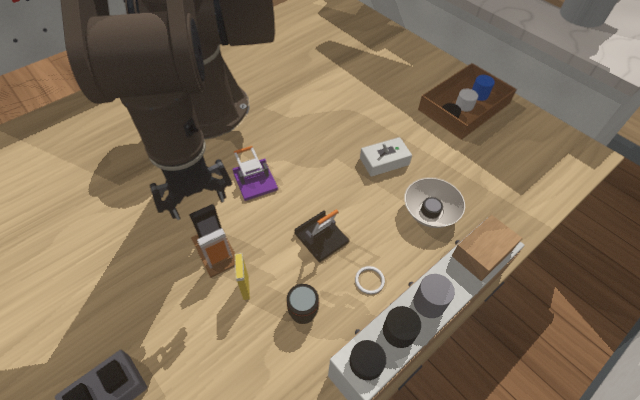

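Run:
```python
from h import *
crop('wrist6',270,150,390,320,4.5,'w6')
d=np.load('pics/wrist6.npz');print(onz('wrist6',[(289,190),(356,188),(357,206),(290,209)],.128).round(4).tolist())
```

```text
[[0.5015, -0.3012, 0.128], [0.5127, -0.2442, 0.128], [0.5288, -0.2465, 0.128], [0.5184, -0.3047, 0.128]]
```

View pics/w6.png

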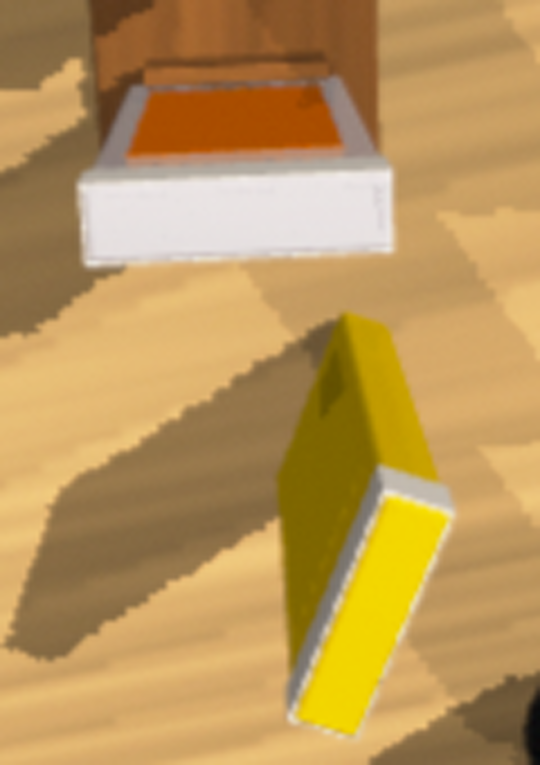

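>>> drive_tool(
  targets="0 0 -40 0.02 100; 0 0.5 -85 0.02 100; 0 0.5 -120 0.02 100; 0 0.5 -141 0.02 100; 0 0.5 -141 0.02 100; 0 0.5 -141 0.02 60; 0 0.5 -141 0.02 60; 0 0.5 -141 0.02 60",
)

```text
clock: 8.7
ee_pos: [0.5165, -0.2749, 0.1154]
eef_rot: [[-0.979, 0.203, 0.002], [0.203, 0.979, -0.001], [-0.002, -0.001, -1.0]]
wrist_force: [-0.1, 2.1, 7.3]
finger_gap: 0.0594
```

Run:
```python
from h import *
snap('side','side7');snap('wrist','wrist7')
s=readout.get_state();print(s['clock'],s['ee_pos'],s['finger_gap'],s['wrist_force'])
crop('side7',290,170,440,320,5,'d7')
```

```text
8.8 [ 0.51644955 -0.27492263  0.11538248] 0.05937988564588678 [0.26063026 0.8854049  6.63133258]
```

View pics/d7.png

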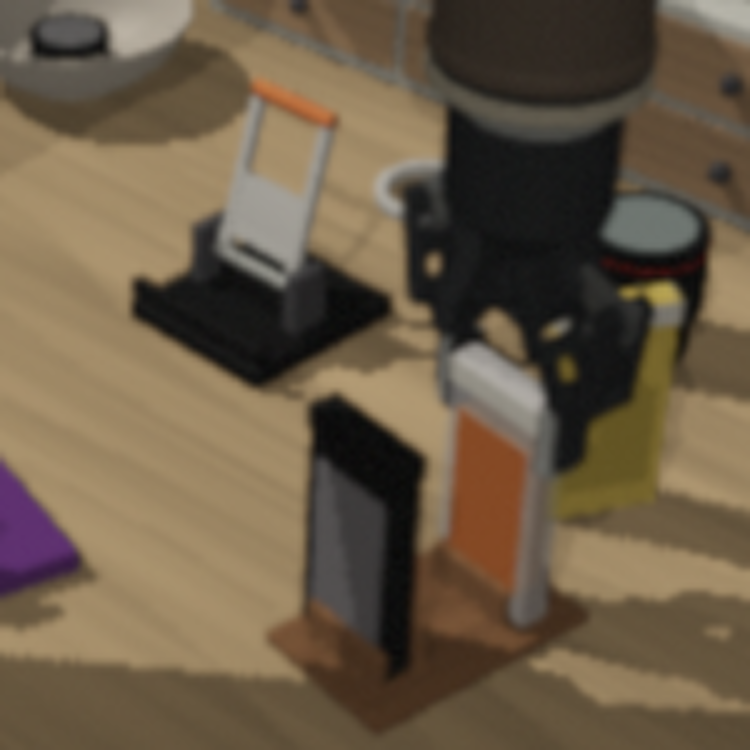

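View pics/wrist7.png

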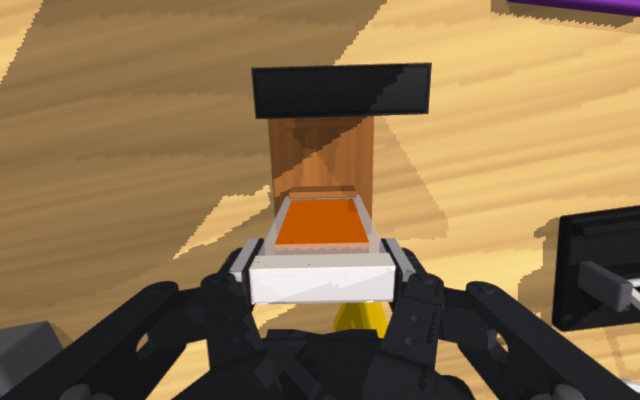

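Run:
```python
from h import *
crop('wrist7',220,170,420,320,4,'w7')
p=onz('wrist7',[(250,268),(395,268),(395,300),(251,303)],.128);print(p.round(4).tolist(),p.mean(0))
```

```text
[[0.5014, -0.3017, 0.128], [0.5132, -0.2446, 0.128], [0.5279, -0.2466, 0.128], [0.5172, -0.3057, 0.128]] [ 0.51494604 -0.27462662  0.128     ]
```

View pics/w7.png

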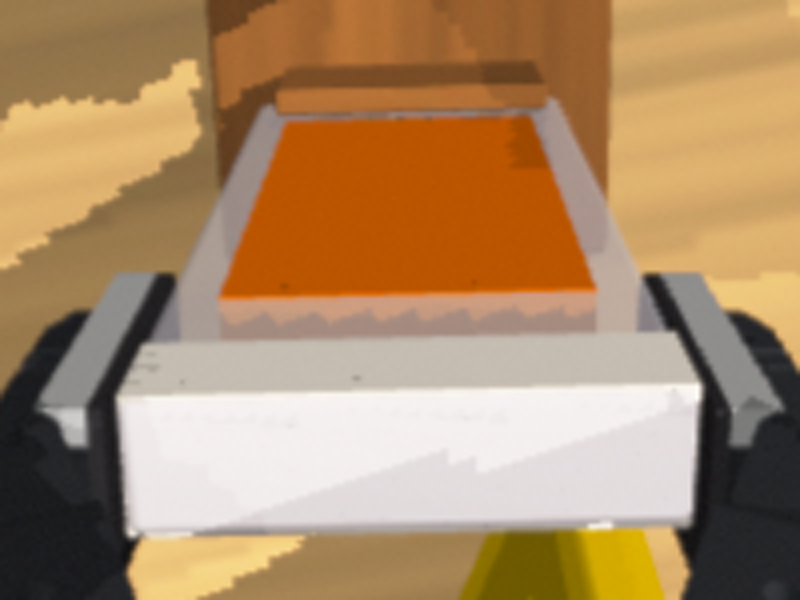

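>>> drive_tool(
  targets="0 0 15 0 60; 0 0 40 0 60; 0 0 75 0 60; 0 0 110 0 60; 0 0 130 0 60; 0 0 130 0 60; 0 0 130 0 60; 0 0 130 0 60",
)

```text
clock: 9.8
ee_pos: [0.5151, -0.2742, 0.243]
eef_rot: [[-0.979, 0.203, -0.001], [0.203, 0.979, 0.001], [0.002, 0.001, -1.0]]
wrist_force: [0.1, -0.6, -1.4]
finger_gap: 0.0593
```

Run:
```python
from h import *
snap('side','side8');snap('wrist','wrist8')
s=readout.get_state();print(s['clock'],s['ee_pos'],s['finger_gap'],s['wrist_force'])
crop('side8',290,110,440,310,3.8,'d8')
```

```text
9.9 [ 0.5152388  -0.27426276  0.24304704] 0.059357917592019444 [ 0.3299599  -0.1716504  -1.18166598]
```

View pics/d8.png

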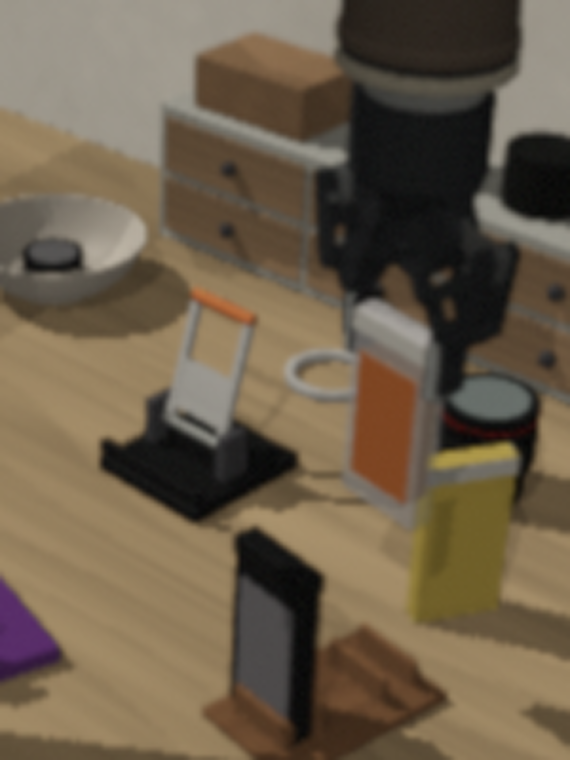

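View pics/wrist8.png

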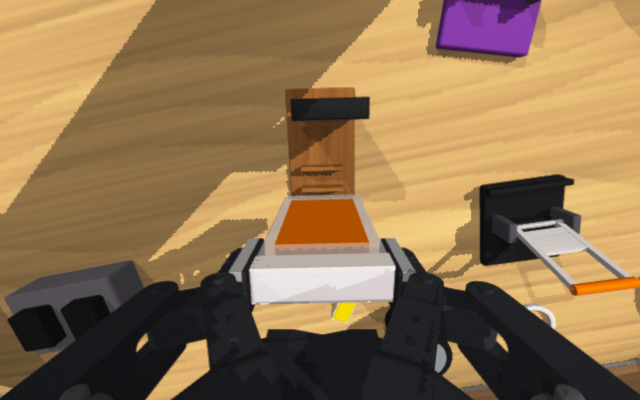

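Run:
```python
from fit import *
w=lambda x,y:(x/3.8+300,y/3.8+130)
W='wrist1'
o=[(W,(-65,28,34),w(80,150)),(W,(-65,-28,34),w(77,407)),(W,(90,50,14),w(766,50)),(W,(90,-50,14),w(700,452)),(W,(-18,50,26),w(276,42)),(W,(18,41,50),w(452,88)),(W,(42,-41,50),w(577,486)),(W,(18,-41,50),w(470,486))]
fit(o,[.59,-.03,-.045])
s=lambda x,y:(x/8+280,y/8+190);S='scene1'
o2=[(S,(-65,28,34),s(215,75)),(S,(-65,-28,34),s(82,160)),(S,(90,-50,14),s(318,570)),(S,(90,50,14),s(553,405))]
fit(o2,[.59,-.03,-.045]); d=lambda x,y:(x/10+300,y/10+205);D='side1'
fit([(D,(-65,28,34),d(80,270)),(D,(-65,-28,34),d(230,362)),(D,(90,-50,14),d(683,250)),(D,(90,50,14),d(430,118))],[.59,-.03,-.045])
crop('wrist8',460,160,640,310,4.4,'w8')
```

```text
[ 0.5892 -0.0331 -0.0392] res [[-1.9, 1.3], [-0.6, -1.4], [0.2, -2.9], [0.5, -0.5], [4.6, 0.8], [12.6, 3.3], [-0.5, -0.3], [-1.9, -0.1]]
[ 0.5917 -0.0332 -0.0671] res [[0.4, 0.8], [-0.1, 0.5], [-1.1, -0.5], [0.6, -0.6]]
[ 0.5872 -0.035  -0.0591] res [[-0.1, 0.9], [-0.6, 0.4], [0.7, -0.6], [0.2, -1.2]]
```

View pics/w8.png

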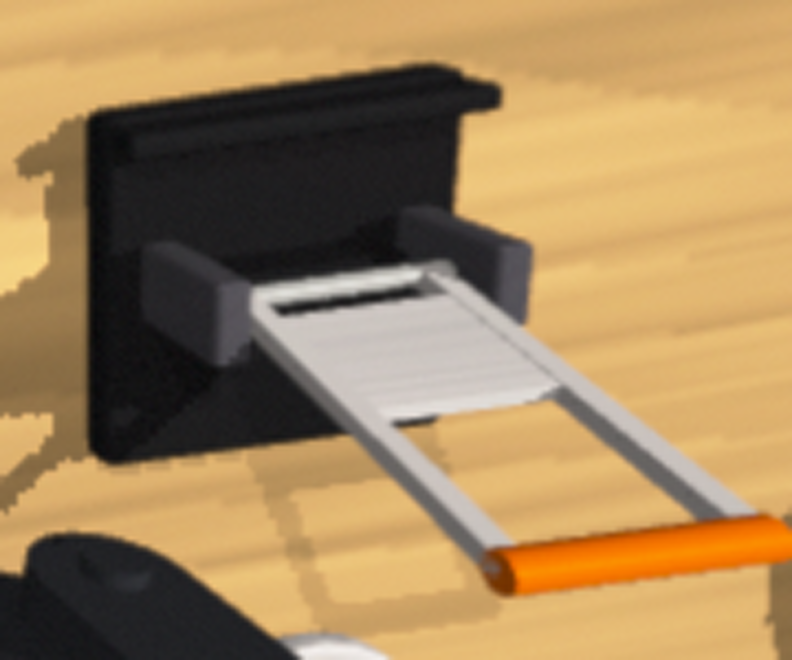

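>>> drive_tool(
  targets="5 20 0 0 60; 18 60 0 0.03 60; 36 110 0 0.06 60; 54 160 0 0.1 60; 68 200 0 0.13 60; 78 228 0 0.155 60; 83 241 0 0.155 60; 83 241 0 0.155 60",
)

```text
clock: 10.9
ee_pos: [0.5985, -0.0326, 0.2437]
eef_rot: [[-0.999, 0.048, -0.0], [0.048, 0.999, -0.0], [0.0, -0.0, -1.0]]
wrist_force: [-0.1, -0.1, -1.8]
finger_gap: 0.0591
```

>>> drive_tool(
  targets="0 0 -20 0 60; 0 0 -45 0 60; 0 0 -70 0 60; 0 0 -85 0 60; 0 0 -95 0 60; 0 0 -95 0 60; 0 0 -95 0 60; 0 0 -95 0 60",
)

```text
clock: 11.9
ee_pos: [0.599, -0.0335, 0.1496]
eef_rot: [[-0.999, 0.049, 0.001], [0.049, 0.999, -0.0], [-0.001, -0.0, -1.0]]
wrist_force: [0.1, 0.7, -2.0]
finger_gap: 0.0588
```

Run:
```python
from h import *
snap('side','side9');snap('scene','scene9');snap('wrist','wrist9')
s=readout.get_state();print(s['clock'],s['ee_pos'],s['finger_gap'],s['wrist_force'],s['eef_rot'][:,1])
crop('side9',280,140,400,260,5,'d9')
crop('scene9',260,140,380,260,5,'s9')
```

```text
12.05 [ 0.59879302 -0.03344489  0.14928338] 0.0591142992828747 [-0.27284788 -0.15158005 -2.61319348] [ 4.89976543e-02  9.98798893e-01 -4.19827141e-05]
```

View pics/d9.png

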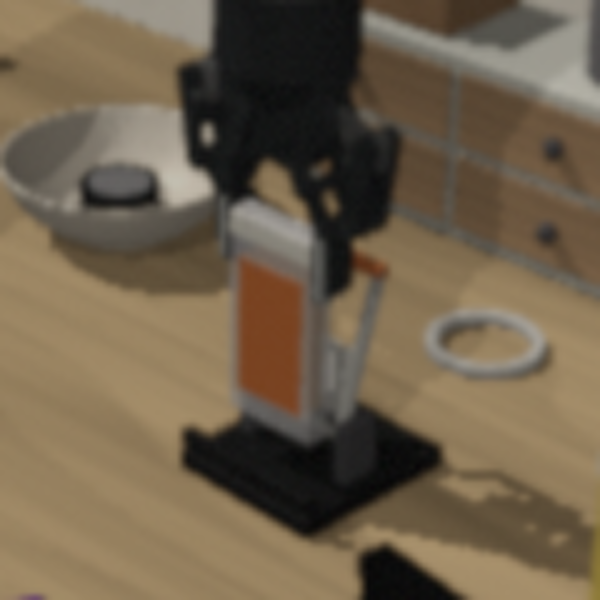

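View pics/s9.png

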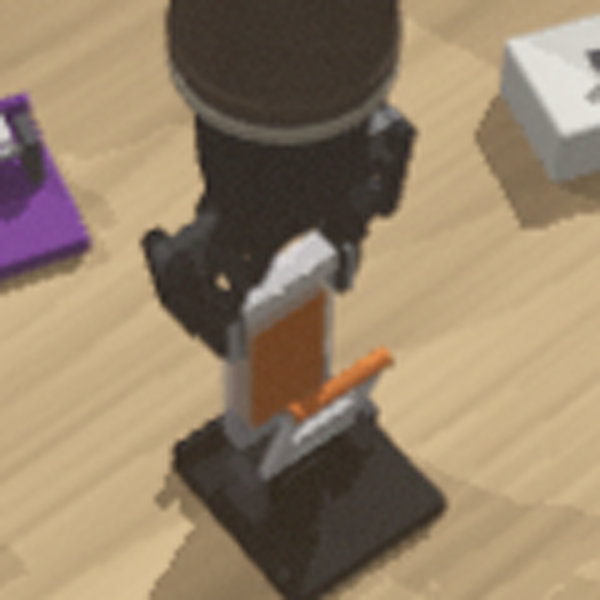

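View pics/wrist9.png

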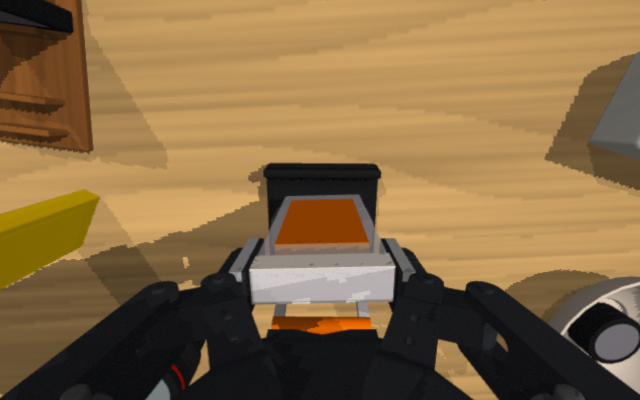

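Run:
```python
from h import *
crop('wrist9',240,150,400,300,5,'w9')
print(onz('wrist9',[(322,166),(322,178)],.026).round(4).tolist(), onz('wrist9',[(323,197)],.042), onz('wrist9',[(322,318)],.130))
```

```text
[[0.5695, -0.0322, 0.026], [0.5797, -0.0327, 0.026]] [[ 0.59203609 -0.03255013  0.042     ]] [[ 0.63768822 -0.03567217  0.13      ]]
```

View pics/w9.png

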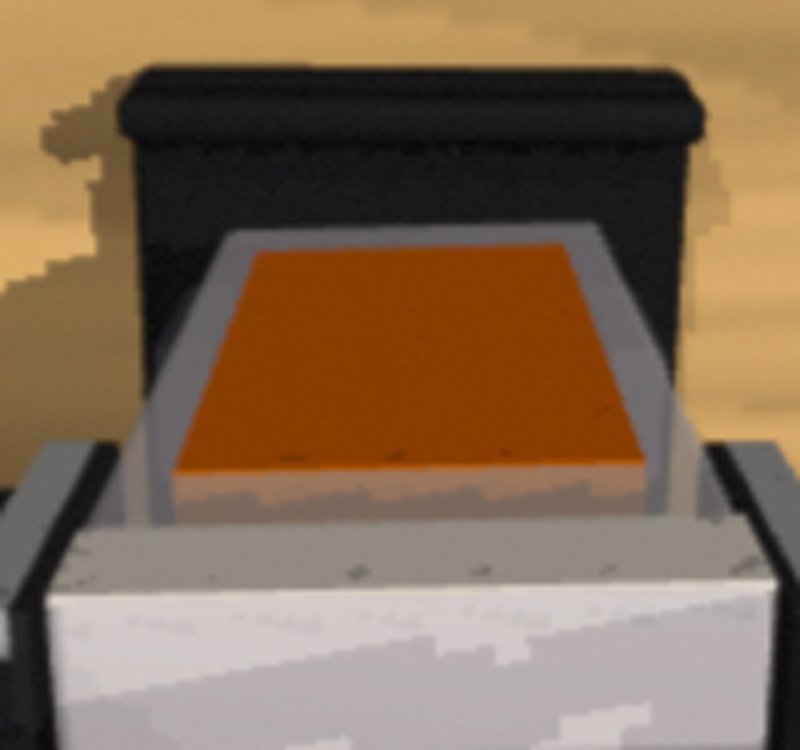

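>>> drive_tool(
  targets="-1 0 -10 0 60; -2 0 -18 0 60; -2 0 -22 0 60; -2 0 -24 0 60; -2 0 -25 0 60; -2 0 -26 0 60; -2 0 -27 0 60; -2 0 -27 0 60",
)

```text
clock: 13.05
ee_pos: [0.5966, -0.0335, 0.1219]
eef_rot: [[-0.999, 0.049, 0.0], [0.049, 0.999, -0.0], [-0.0, -0.0, -1.0]]
wrist_force: [-0.1, 0.4, -1.5]
finger_gap: 0.0591
```

Not yet touching (force −1.5 N z). Lower by millimetres.

>>> drive_tool(
  targets="0 0 -0.5 0 60; 0 0 -1 0 60; 0 0 -1.5 0 60; 0 0 -2 0 60; 0 0 -2 0 60; 0 0 -2 0 60; 0 0 -2 0 60; 0 0 -2 0 60",
)

```text
clock: 14.05
ee_pos: [0.5972, -0.0335, 0.1213]
eef_rot: [[-0.999, 0.049, 0.002], [0.049, 0.999, -0.0], [-0.002, -0.0, -1.0]]
wrist_force: [-4.0, 0.9, 22.3]
finger_gap: 0.0593
```

>>> drive_tool(
  targets="0 0 0.7 0 60; 0 0 1 0 60; 0 0 1 0 60; 0 0 1 0 75; 0 0 1 0 75; 0 0 1 0 88; 0 0 1 0 88; 0 0 1 0 88",
)

```text
clock: 15.05
ee_pos: [0.5966, -0.0335, 0.1209]
eef_rot: [[-0.999, 0.049, -0.0], [0.049, 0.999, -0.0], [0.0, -0.0, -1.0]]
wrist_force: [0.7, 0.2, 0.1]
finger_gap: 0.0755
```

Run:
```python
from h import *
snap('side','side10');snap('wrist','wrist10')
s=readout.get_state();print(s['clock'],s['ee_pos'],s['finger_gap'],s['wrist_force'])
crop('side10',280,140,400,260,5,'d10')
```

```text
15.15 [ 0.59656773 -0.03345775  0.12086263] 0.07538728559252864 [ 0.65654884 -0.18768342  0.43947979]
```

View pics/d10.png

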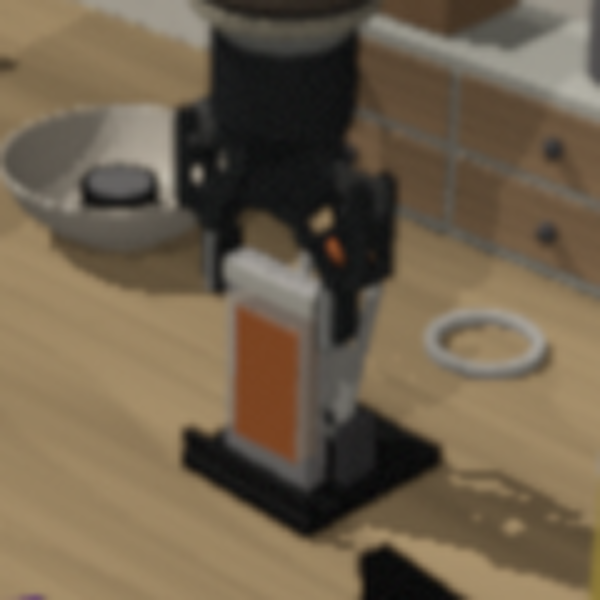

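View pics/wrist10.png

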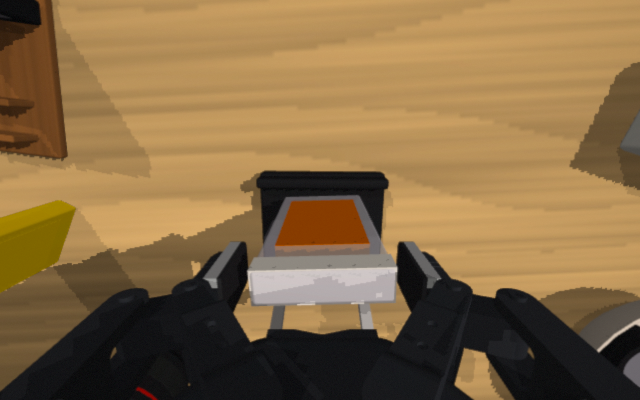

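>>> drive_tool(
  targets="0 0 25 0 88; 0 0 50 0 88; -20 1 50 0 60; -55 2.5 50 0 0; -55 2.5 40 0 0; -55 2.5 19 0 0; -55 2.5 19 0 0; -55 2.5 19 0 0",
)

```text
clock: 16.15
ee_pos: [0.5421, -0.031, 0.1402]
eef_rot: [[-0.999, 0.049, 0.0], [0.049, 0.999, -0.0], [-0.0, -0.0, -1.0]]
wrist_force: [0.5, -0.4, 0.7]
finger_gap: -0.0
```

Run:
```python
from h import *
snap('side','side11');snap('wrist','wrist11');snap('scene','scene11')
s=readout.get_state();print(s['clock'],s['ee_pos'],s['finger_gap'],s['wrist_force'])
crop('side11',280,140,400,260,5,'d11')
```

```text
16.3 [ 0.54212262 -0.03103949  0.14045401] -0.00017574164965108454 [0.96999684 0.42366005 0.08669572]
```

View pics/d11.png

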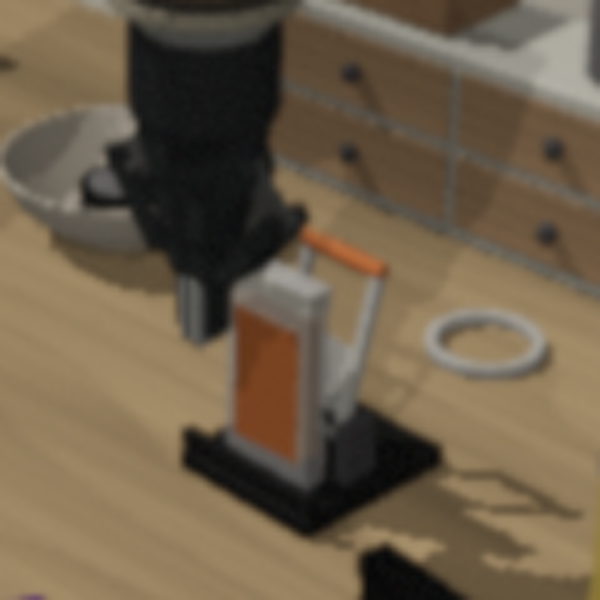

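View pics/wrist11.png

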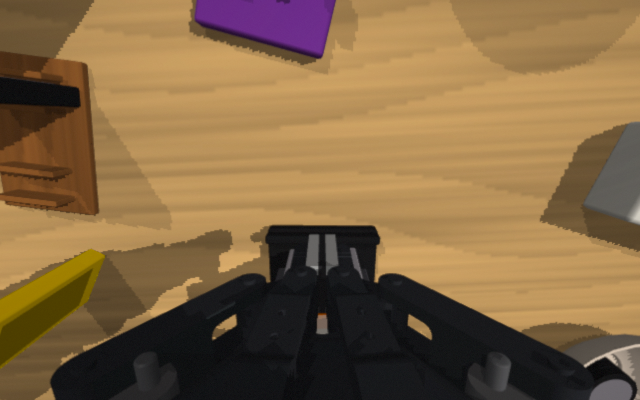

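>>> drive_tool(
  targets="15 -0.7 0 0 0; 28 -1.3 0 0 0; 33 -1.6 0 0 0; 36 -1.7 0 0 0; 39 -1.9 0 0 0; 42 -2 0 0 0; 45 -2.2 0 0 0; 47 -2.3 0 0 0",
)

```text
clock: 17.3
ee_pos: [0.5887, -0.0333, 0.1399]
eef_rot: [[-0.999, 0.049, 0.0], [0.049, 0.999, -0.0], [-0.0, -0.0, -1.0]]
wrist_force: [-0.2, 0.3, 0.9]
finger_gap: -0.0001
```

Run:
```python
from h import *
snap('side','side12')
s=readout.get_state();print(s['clock'],s['ee_pos'],s['finger_gap'],s['wrist_force'])
crop('side12',280,140,400,260,5,'d12')
```

```text
17.35 [ 0.58897646 -0.03330422  0.13994099] -0.00028491629994535666 [0.3081242  0.44632167 0.31032395]
```

View pics/d12.png

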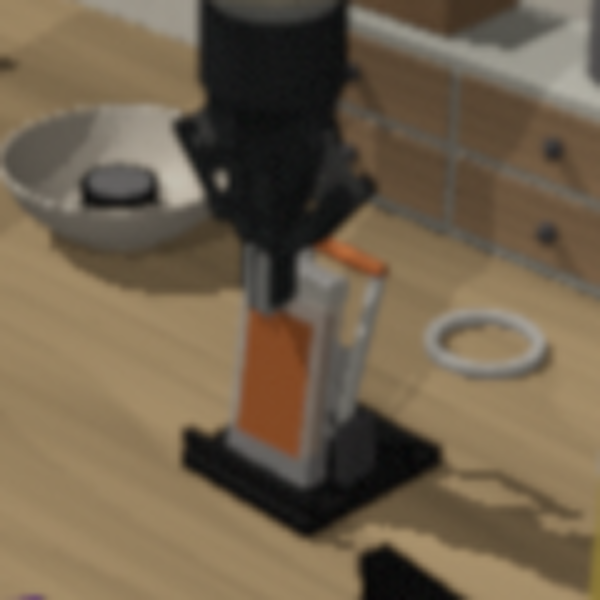

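Tipping nicely. Continue slowly, then back away.

>>> drive_tool(
  targets="2 -0.1 0 0 0; 4 -0.2 0 0 0; 6 -0.3 0 0 0; 8 -0.4 0 0 0; 10 -0.5 0 0 0; 12 -0.6 0 0 0; 14 -0.7 0 0 0; 15 -0.7 0 0 0",
)

```text
clock: 18.35
ee_pos: [0.6037, -0.034, 0.1399]
eef_rot: [[-0.999, 0.049, 0.0], [0.049, 0.999, -0.0], [-0.0, -0.0, -1.0]]
wrist_force: [-0.2, 0.3, 0.8]
finger_gap: 0.0001
```

Run:
```python
from h import *
snap('side','side13')
s=readout.get_state();print(s['clock'],s['ee_pos'],s['finger_gap'],s['wrist_force'])
crop('side13',280,140,400,260,5,'d13')
```

```text
18.4 [ 0.60376935 -0.033978    0.13988125] 0.00030726781702589037 [ 0.30226237 -0.36452346  0.52538124]
```

View pics/d13.png

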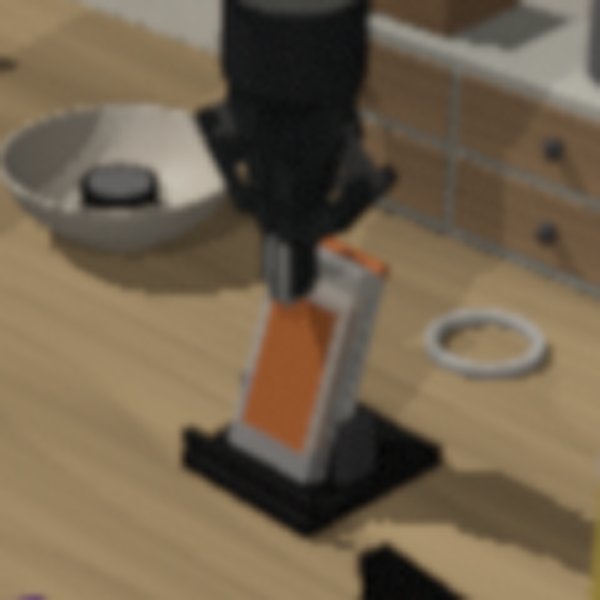

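>>> drive_tool(
  targets="-15 0.7 0 0 0; -40 2 0 0 0; -60 3 30 0 0; -62 40 90 0.18 0; -62 100 110 0.36 0; -62 150 110 0.54 0; -62 200 110 0.72 0; -62 220 110 0.9 0",
)

```text
clock: 19.4
ee_pos: [0.5402, 0.1883, 0.2499]
eef_rot: [[-0.653, -0.757, -0.0], [-0.757, 0.653, 0.0], [-0.0, 0.0, -1.0]]
wrist_force: [1.2, -1.2, -0.4]
finger_gap: -0.0
```

Run:
```python
from fit import *
snap('side','side14');snap('wrist','wrist14');snap('scene','scene14')
s=readout.get_state();print(s['clock'],s['ee_pos'],s['finger_gap'],s['q'])
crop('side14',280,140,400,260,5,'d14');crop('scene14',260,140,380,260,5,'s14')
s=lambda x,y:(x/8+340,y/8+120);S='scene1'
f=fit([(S,(-40,65,45),s(480,137)),(S,(40,65,45),s(577,282)),(S,(40,-65,45),s(262,378)),(S,(-40,-65,45),s(172,228)),(S,(0,34,45),s(457,227))],[.55,.28,.3])
d=lambda x,y:(x/10+220,y/10+175);D='side0'
fit([(D,(-40,65,45),d(80,103)),(D,(40,65,45),d(318,50)),(D,(40,-65,45),d(465,230)),(D,(-40,-65,45),d(195,285)),(D,(0,34,45),d(234,113))],f)
```

```text
19.55 [0.54048325 0.18645024 0.24965944] 6.85114522639814e-05 [ 2.79226127e-01  3.78571014e-01  1.78601355e+00 -1.20839137e-04
  9.77702012e-01 -2.14231042e+00]
[ 0.5511  0.281  -0.334 ] res [[0.1, -0.6], [1.1, 0.1], [-0.2, 0.5], [-0.9, -0.4], [0.0, 0.2]]
[ 0.5453  0.2793 -0.3698] res [[-0.3, -0.5], [0.5, -0.2], [-0.3, 0.1], [0.5, 0.3], [-0.3, 0.2]]
```

View pics/d14.png

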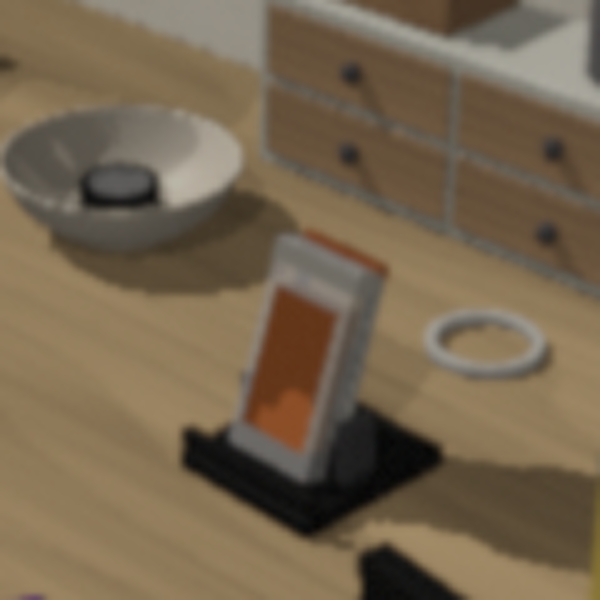

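View pics/s14.png

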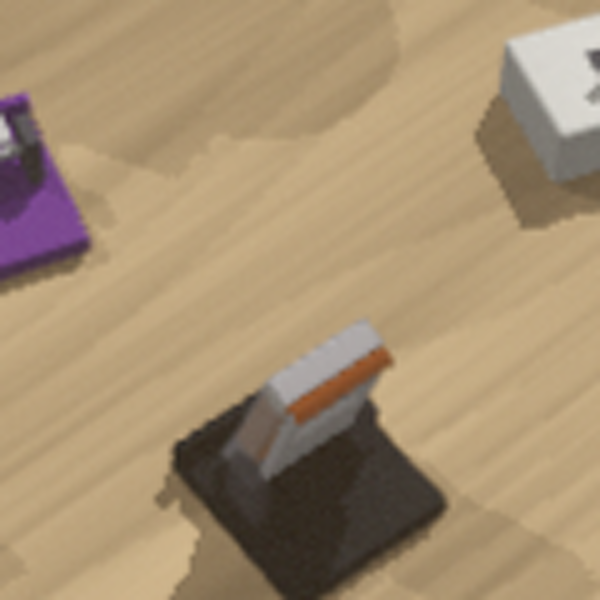

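View pics/wrist14.png

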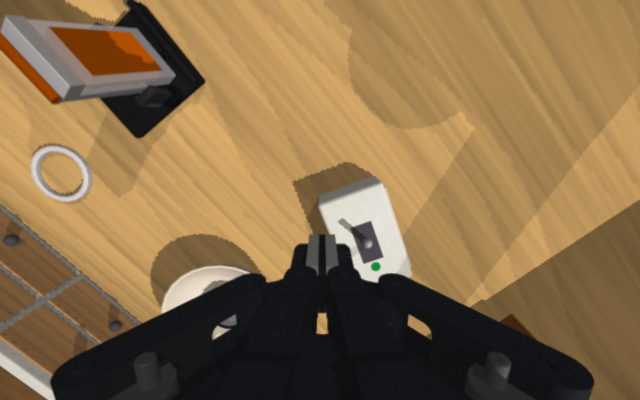

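Run:
```python
from fit import *
crop('wrist14',300,160,430,290,5,'w14')
print(onz('wrist14',[(376,267)],.045), onz('wrist14',[(368,243)],.075),onz('scene14',[(397.1,148.4)],.045))
```

```text
[[0.55916193 0.31487684 0.045     ]] [[0.5424139  0.26950573 0.075     ]] [[0.56169357 0.31352279 0.045     ]]
```

View pics/w14.png

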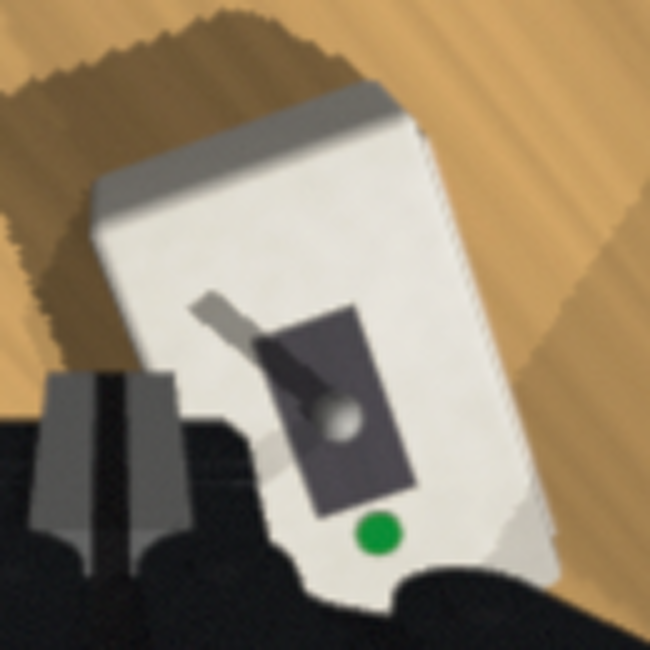

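>>> drive_tool(
  targets="-5 15 0 -0.18 0; -12 38 0 -0.36 0; -12 38 0 -0.54 0; -12 38 0 -0.72 0; -12 38 0 -0.9 0; -12 38 0 -1.05 0; -12 38 -50 -1.05 0; -12 38 -100 -1.05 0",
)

```text
clock: 20.55
ee_pos: [0.5296, 0.2226, 0.1493]
eef_rot: [[-0.979, 0.203, 0.001], [0.203, 0.979, 0.0], [-0.001, 0.001, -1.0]]
wrist_force: [0.5, 0.3, -0.8]
finger_gap: 0.0001
```

Run:
```python
from fit import *
snap('wrist','wrist15');snap('scene','scene15')
s=readout.get_state();print(s['clock'],s['ee_pos'],s['eef_rot'][:,1])
crop('scene15',330,100,430,180,7,'s15')
```

```text
20.65 [0.52641626 0.22154593 0.14582257] [ 0.20224819  0.97932461 -0.00435709]
```

View pics/wrist15.png

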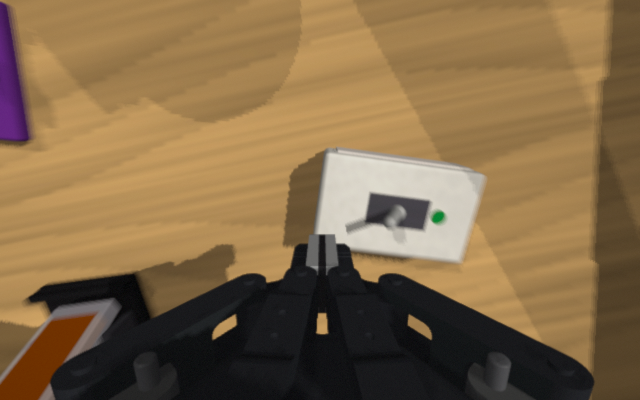

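View pics/s15.png

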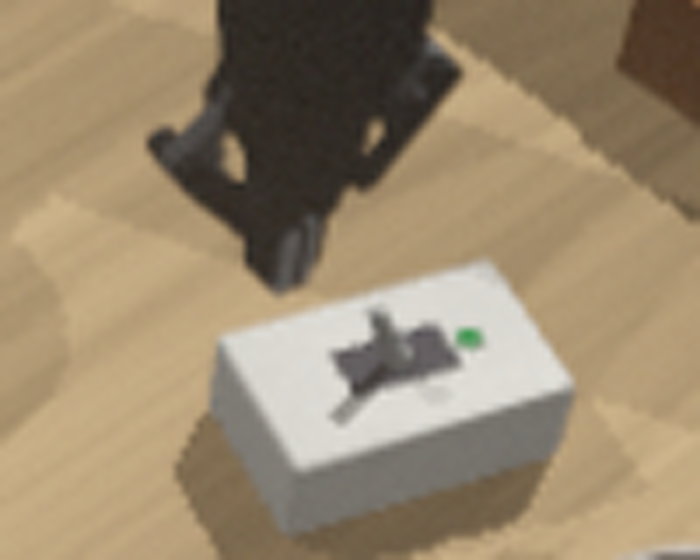

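Run:
```python
from fit import *
s=readout.get_state();print(s['ee_pos'],s['qvel'].round(3))
print(onz('wrist15',[(399,212)],.078),onz('wrist15',[(399,211),(439,217)],.045))
```

```text
[0.52641626 0.22154593 0.14582257] [ 0.007 -0.067 -0.074  0.003  0.103 -0.01 ]
[[0.53464844 0.27523629 0.078     ]] [[0.54618569 0.28225818 0.045     ]
 [0.55780824 0.31328649 0.045     ]]
```

>>> drive_tool(
  targets="0 0 -20 -0.13 0; 0 0 -40 -0.13 0; 0 0 -56 -0.13 0; 0 0 -56 -0.13 0; 0 0 -56 -0.13 0; 0 0 -56 -0.13 0; 0 0 -56 -0.13 0; 0 0 -56 -0.13 0",
)

```text
clock: 21.65
ee_pos: [0.5297, 0.2241, 0.0941]
eef_rot: [[-0.946, 0.323, 0.0], [0.323, 0.946, 0.0], [-0.0, 0.0, -1.0]]
wrist_force: [-0.8, -0.1, 0.0]
finger_gap: -0.0002
```

Run:
```python
from fit import *
s=readout.get_state();print(s['clock'],s['ee_pos'],s['eef_rot'][:,1])
snap('wrist','wrist16')
crop('wrist16',280,130,520,290,3.3,'w16')
```

```text
21.65 [0.52967651 0.22407245 0.09413301] [3.23172792e-01 9.46339960e-01 1.62027914e-04]
```

View pics/w16.png

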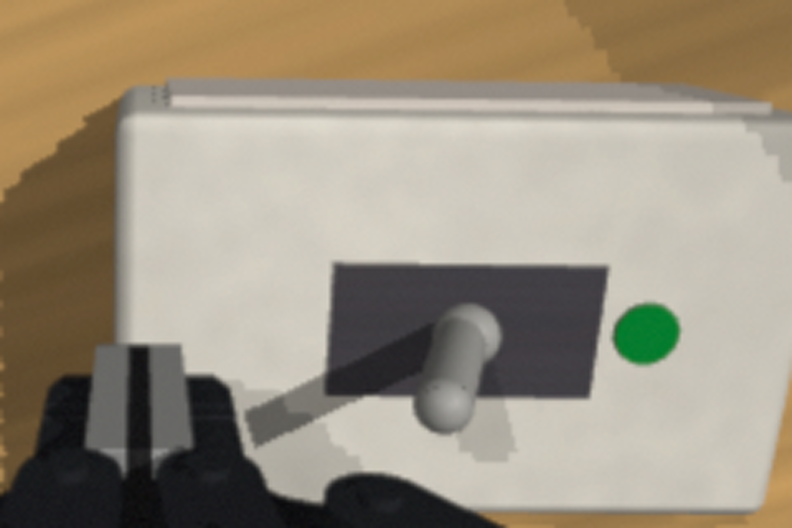

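Run:
```python
from fit import *
a=onz('wrist16',[(414.2,252.7)],.08);b=onz('wrist16',[(422.4,230.9),(475.5,231)],.048)
u=np.array([.323,.946]);v=np.array([.946,-.323]);t=np.array([.5297,.2241])
for p in [*a,*b]: print(p.round(4),'along',(p[:2]-t)@u,'lat',(p[:2]-t)@v)
```

```text
[0.5415 0.2683 0.08  ] along 0.04559872752632796 lat -0.0030683659149953278
[0.5474 0.282  0.048 ] along 0.0604972872120406 lat -0.0019758620954678755
[0.5578 0.3124 0.048 ] along 0.09266761332210753 lat -0.0019162333835941437
```

>>> drive_tool(
  targets="3 15 0 0 0; 6 25 0 0 0; 8 31 0 0 0; 10 35 0 0 0; 11 39 0 0 0; 12.5 43 0 0 0; 14 46 0 0 0; 14 46 0 0 0",
)

```text
clock: 22.7
ee_pos: [0.5437, 0.2703, 0.0938]
eef_rot: [[-0.946, 0.323, 0.0], [0.323, 0.946, 0.0], [-0.0, 0.0, -1.0]]
wrist_force: [0.1, 0.1, 0.1]
finger_gap: 0.0
```

Run:
```python
from fit import *
s=readout.get_state();print(s['clock'],s['ee_pos'],s['wrist_force'])
snap('wrist','wrist17')
crop('wrist17',280,130,520,290,3.3,'w17')
```

```text
22.7 [0.54368639 0.27028377 0.09378335] [0.10992521 0.13480829 0.07641264]
```

View pics/w17.png

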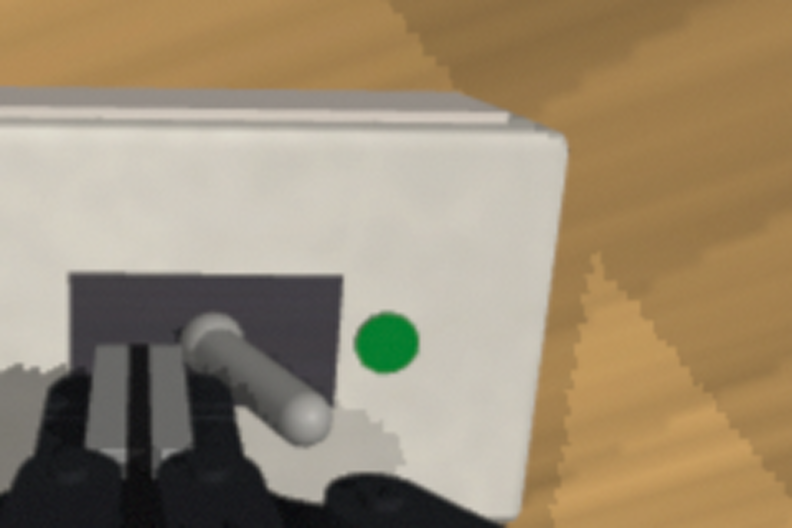

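Flipped toward the green dot. Retreat and lift away.

>>> drive_tool(
  targets="-5 -15 0 0 0; -10 -30 0 0 0; -14 -45 20 0 0; -14 -45 70 0 0; -14 -45 120 0 0; -40 -45 150 0 0; -40 -45 150 0 30; -40 -45 150 0 30",
)

```text
clock: 23.75
ee_pos: [0.5035, 0.2243, 0.2434]
eef_rot: [[-0.946, 0.324, -0.0], [0.324, 0.946, -0.0], [0.0, -0.0, -1.0]]
wrist_force: [0.5, 0.0, 0.4]
finger_gap: 0.0255
```

Run:
```python
from fit import *
s=readout.get_state();print(s['clock'],s['ee_pos'],s['wrist_force'])
snap('wrist','wrist18');snap('side','side18');snap('scene','scene18')
crop('side18',210,150,410,270,4,'d18');crop('scene18',280,120,430,270,4,'s18')
```

```text
23.75 [0.50345659 0.22428999 0.24343935] [0.51669526 0.0159667  0.39370575]
```

View pics/d18.png

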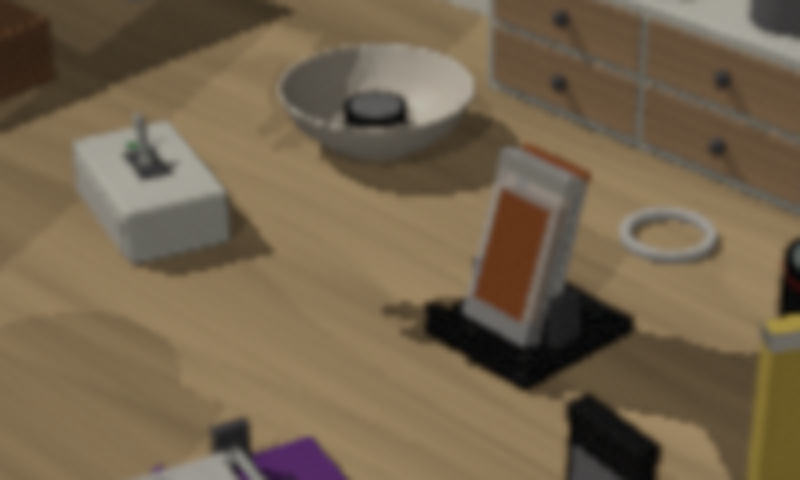

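View pics/s18.png

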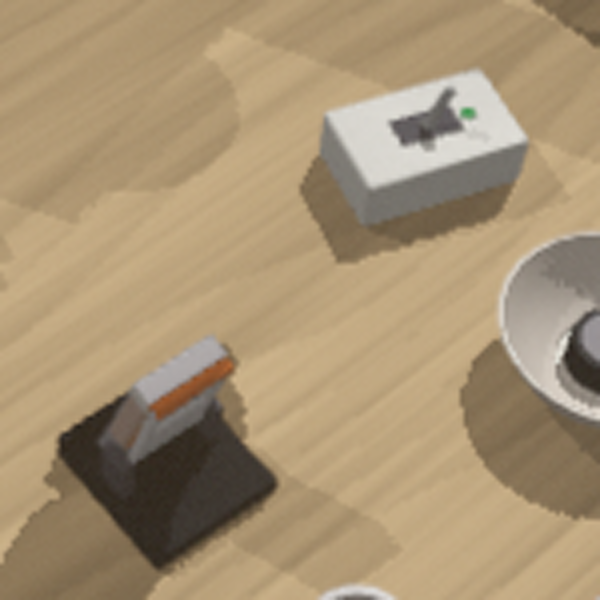

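View pics/scene18.png

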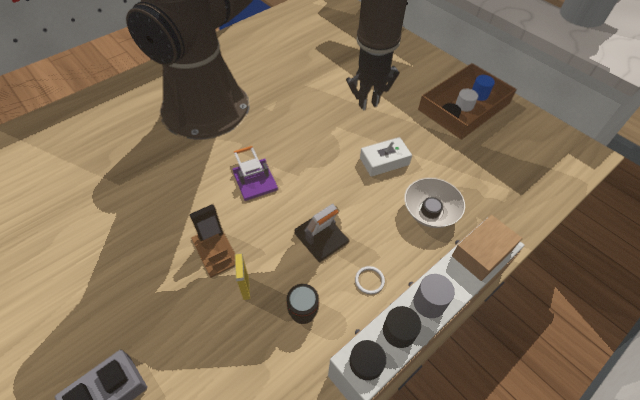

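Run:
```python
from fit import *
p=onz('scene18',[(325.8,212.8)],.13)[0];d=p[:2]-[.590,-.033];c,s=np.cos(-.05),np.sin(-.05);print(c*d[0]+s*d[1],-s*d[0]+c*d[1])
job.hand_in()
```

```text
0.04816236384005256 0.0009210466162249012
the job is handed in; nothing more can be done
```

The job is done and handed in at about 24 s. No verdict was reported, so this rests on my own checks.

- **Back rest:** I gripped the orange bar, guided it along its arc to nearly fully open, and let go. The pictures show it standing open, leaning back.
- **Clear box:** I lifted it out of the rack by its sides and lowered it upright into the channel. It landed with up to about 22 N of downward force. After letting go, I tipped it slowly back with the closed fingers until it leaned on the rest.
- **Toggle:** I pushed it over, and it snapped to the green-dot side.

**Last checks:**
- The side and scene pictures show the box leaning squarely on the open rest and the toggle over towards the green dot.
- I estimate the box's top centre at x ≈ 48 mm, y ≈ 1 mm in the stand frame. That means a lean of about 18–20 degrees.
- The gripper is clear of everything, with wrist force under 1 N.
- The dark box, bowl, lens and step ring look to be where they were. I judged that from the pictures and did not measure it.

**Disagreements:** The camera views disagreed by up to about 6 mm on the lamp's position and about 4 mm on the stand's. I corrected both with close wrist pictures. While gripping the 10 mm bar, the gripper read an opening of about 8 mm, and the hold did not slip.

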